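# Fold out the crank and clamp an insole in the bench press

### The arm

A 7-joint arm with a two-finger parallel gripper is mounted at the origin on the work surface. World frame = base frame: x ahead of the robot, y to its left, z up, the work surface at z = 0. Lengths are in mm, angles in rad, forces in N, time in s.
With the tool pointing down it reaches from about 400 to 875 mm from the base axis. Payload 4.4 kg.
Tool frame: the origin (TCP) lies midway between the tips of the shut fingers; the grasp point (between the pads) lies 19 mm behind it; z points along the fingers, y is the line along which they close (so a half turn about z gives the same grasp; the last joint's range is limited). The gripper opens to 85 mm and grips with 20 to 120 N. Pads are 22 mm wide; open, the fingers measure 114 mm over their backs; the gripper's body (76 mm by 85 mm) begins 54 mm behind the grasp point. The pads swing forward as they close: fully open they stand 13 mm farther back than shut.
Start: joints at [-1.268, 0.628, 0.038, 1.517, -0.027, 0.996, -0.02], TCP at [234.299, 606.318, 209.313] pointing down, gripper open.
Joint ranges: [-3.06, 3.06], [-0.37, 2.12], [-1.25, 1.32], [0.18, 2.47], [-1.1, 4.24], [0.23, 1.98], [-2.94, 2.94]. Speed limits (rad/s): [2.57, 2.57, 3.14, 3.14, 3.14, 3.14, 3.14].

### API

Orientations are given as [roll, pitch, yaw] about the fixed x, y, z axes, in that order (R = Rz(yaw) Ry(pitch) Rx(roll)).
In Python, from cell import read_state, get_image, finish_job gives the robot as it stands.
- The arm moves only by the tool send_rows, never from a script. Its argument "series" is a list of rows, each an object of numbers: "ax", "ay", "az": the turn, a rotation vector about the tool's x, y, z in rad; "dx", "dy", "dz": the shift along the tool's x, y, z in cm; "hand": the closure, from 0 (fully open) to 1 (shut). In form: [{"ax": .., "ay": .., "az": .., "dx": .., "dy": .., "dz": .., "hand": ..}, ...]. A call has 1 to 10 rows; each row is the pose to reach, as a shift and turn from the pose commanded when the call began, along the tool's axes at that moment; what a row does not reach only later rows make up. A row lasts 1/10 s, in which the tool goes at most 50 mm and 8.59 degrees, less where a joint would pass 70% of its speed; a pose out of reach is approached as far as the arm can. A call with a gripper value outside its range is refused whole. The fingers move at their own pace and stop on an object; the grip force is fixed at half the most. Time passes only in rows, so rows that repeat a pose let the fingers close. It gives the time, the measured TCP pose, the force, the opening and the grip force at its end, in the units of the state.
- read_state(): the state, without advancing time (a new reading comes with each control period).
- get_image(name): name is "scene" or "top" or "wrist"; returns a dict with "pixels" (420x560x3 uint8, red, green, blue), "mtx" (3x3 intrinsics, pixels), "R" (3x3) and "t" (3): a world point X has camera coordinates R X + t. Camera axes: x right, y down, z forward; pixel columns grow to the right and rows downward; lengths in mm; the calibration is good to about 2 mm. A picture is of the moment at which its call begins. There is no depth.
- finish_job(): hands the job in; it is judged then, once.
The state is a dict: "clock": time; "qpos": joint angles; "qd": joint speeds; "tau": joint torques, N m; "eef_pos": TCP position; "tool_rot": TCP orientation; "force": force on the tool from outside, world axes, zero at the start; "torque": the same for the moment, N m; "width": finger opening in mm; "gripper_force": force on a finger pad.
Only numpy, scipy, OpenCV 4.12 (cv2) and the standard library are available. Lean on these libraries where they do the work, as an engineer would, in place of code of your own. Each camera call takes 0.05 s, during which the arm holds its last target. There are 200 camera calls.

### The job

The insole in the bench press has a freshly glued cover and has to be clamped while the glue takes: fold the crank's grip out all the way to its stop, then wind the crank clockwise (seen from above) until the pad bears firmly on the insole and the crank has gone tight. Do not force the grip's hinge or crush the cover by over-tightening, keep the grip folded out while you wind, and leave the insole board and the other things on the counter where they are. Finish with the press left tight and the grip still folded out.

Things in the scene. Friction and masses are not known exactly. Their poses are not given: they have to be found in the camera images.
- press: Grey two-column bench press, bolted down: base 200 x 380 mm, crosshead 340 x 50 mm with its top 154 mm above the counter, column nuts to 163 mm. An upright screw in its middle carries the crank on top and the pressing plate (platen) with a black rubber pad below. Origin on the counter under the screw, x across the base, y along the crosshead, z up.
- crank_hub (a point): On the screw's axis, level with the top face of the crank arm (170 to 190 mm up). The arm is a steel bar 20 mm wide, 10 mm thick, from the 36 mm hub to a fork at its outer end, at any heading, 10 mm or more above the crosshead. Clockwise from above lowers screw, crank and plate together, 10 mm a turn. Pad to insole at the start: 1.5 to 9.5 mm, 0.15 to 0.95 turn, not measured.
- grip_hinge (a point): Middle of the grip's horizontal hinge pin, 75 mm out from crank_hub along the arm and 17 mm above the arm's top face. Winding free takes 4 to 5.5 N along the path of the grip; once the pad bears, about 8 N more per radian. Properly tight: 8 to 12 N (3.5 to 7 N more than free); at about 13.5 N the cover is crushed. The screw holds by itself when let go.
- grip (a point): Thickest part of the black crank grip, on its centre line, 50 mm from the hinge pin. A belly-shaped sleeve spinning freely on its own centre line: 18 mm thick near the pin, 25 mm here, rounded free end 72 mm from the pin. Folded it lies on top of the arm, free end at the hub, a 4 mm gap below; folded out it stands upright on the arm's outer end.
- fold (a joint): Angle of the grip about its pin, rad: 0 folded flat along the arm towards the hub, 1.57 upright, 1.66 at its stop (leaning 5 degrees outward). Starts at 0 to 0.25. Stiff (0.12 N m, 2.5 N at the thick part), stays where put, no catch: 2.5 N towards the hub folds it in again. The stop gives 0.04 rad per N m; over 20 N at the thick part strains it.
- work: The insole (white, blue cover on top) on its beech board, lying loose on the bed of the press under the pad; board 110 x 265 x 18 mm, 0.95 kg; origin at the centre of the board's underside, long side along y. It stays where it is.
- steel_jar: Bystander: lidded steel jar, 96 mm across, 120 mm high, left of the press. Origin at the centre of its underside.
- spare_insole: Bystander: bare white insole, 255 x 88 x 12 mm, lying left. Origin at its middle, underside.
- dish: Bystander: small white dish, 90 mm across, 28 mm high, left. Origin at the centre of its underside.
- glue_tin: Bystander: tin of glue, 72 mm across, 85 mm high, on the right. Origin at the centre of its underside.
- nippers: Bystander: steel nippers, 110 x 42 x 12 mm, lying on the teal tray paper on the right. Origin near its middle, at the underside.
- spray: Bystander: clear spray bottle, 64 mm across, 170 mm high, at the back left. Origin at the centre of its underside.
- rasp: Bystander: foot rasp with a wooden handle, 205 x 22 x 18 mm, lying on the tray paper. Origin near its middle, at the underside.
- probe: Bystander: thin steel probe, 145 x 8 x 8 mm, lying on the tray paper. Origin near its middle, at the underside.

How it is judged (in metres and radians):
On the way, in this order (a step that is already met when the one before it is completed fails the run):
1. the grip is folded out to its stop (past 1.57 rad), with the press not yet tight (value of joint fold above 1.57 rad and contact force between work and platen below 40 N), for 0.2 s.
2. the pad bears firmly on the insole (over 80 N), wound with the grip folded out (contact force between work and platen above 80 N and value of joint fold above 1.45 rad), for 0.3 s.
At the end, for the whole second after the job is handed in: The press is left tight by itself: the pad bears on the insole with more than 80 N, the grip is still folded out (past 1.5 rad; upright is 1.57, the stop 1.66) and the insole board is within 12 mm of where it lay (contact force between work and platen above 80 N and value of joint fold above 1.5 rad and distance of work from where it was at the start of the episode below 0.012 m); the robot touches nothing.
It fails at once if the cover is crushed: the pad presses with more than 450 N (about 13.5 N at the grip) (contact force between work and platen above 450 N).
It fails at once if the grip's hinge is forced: driven more than 0.07 rad past its stop (value of joint fold above 1.73 rad).
It fails at once if the press is tightened with the grip not folded out (under 1.3 rad) (contact force between work and platen above 40 N and value of joint fold below 1.3 rad).
It fails at once if a bystander is knocked about (moved more than 40 mm) (distance of any of steel_jar, spare_insole, dish, glue_tin, nippers, spray, rasp, probe from where it was at the start of the episode above 0.04 m).
It also fails if it takes over 72 s, if anything falls off the work surface, if the arm or the gripper's body presses on something with over 40 N, if the wrist force passes 120 N, or if a joint passes its speed limit or range.

## Working session

There is one attempt and no reset: what is moved stays moved. The work goes in short steps, Python scripts to look and compute and a tool call to move; the robot and the scene stay as the last step left them, time stands still between calls to the robot, and variables do not carry over. Pictures are saved under pics/ and viewed, at most 10 in all, crops included, and the job is handed in when it is done.

Besides the shell and the picture viewer there is one more tool, called after "Call:" by a JSON object that holds its "name" and its "arguments", one argument or row to a line. send_rows: Moves the arm, as the interface text tells. Its arguments: {"type":"object","properties":{"series":{"type":"array","items":{"type":"object","properties":{"ax":{"type":"number"},"ay":{"type":"number"},"az":{"type":"number"},"dx":{"type":"number"},"dy":{"type":"number"},"dz":{"type":"number"},"hand":{"type":"number"}}}}},"required":["series"]}

```bash
mkdir -p pics
cat > h.py <<'E'
import numpy as np,cv2
from cell import *
def shot(n,f,crop=None,s=1):
    d=get_image(n);np.savez('pics/'+f+'.npz',**{k:np.array(d[k]) for k in('pixels','mtx','R','t')})
    im=d['pixels'][:,:,::-1]
    cv2.imwrite('pics/'+f+'.png',im)
    return d
E
python3 - <<'E'
from h import *
print(read_state())
a=shot('scene','s0');b=shot('top','t0')
for d in(a,b):
    R=np.array(d['R']);print(np.array(d['mtx']).round(1).tolist(),(-R.T@np.array(d['t'])).round(0),R.round(2).tolist())
E
```

```text
{'clock': 0.0, 'qpos': array([-1.26782925,  0.62934187,  0.03843856,  1.51837877, -0.02704015,
        0.9962942 , -0.02001282]), 'qd': array([ 0.0003893 ,  0.00091964, -0.0010759 ,  0.00057154,  0.0001565 ,
        0.00032715,  0.0016845 ]), 'tau': array([-1.85724830e-04, -5.63402832e+01,  1.22647393e+00, -1.93445492e+01,
        1.10420154e-02,  1.04144248e-02,  1.76173580e-05]), 'eef_pos': array([234.02073649, 605.6909762 , 208.38836983]), 'tool_rot': array([-3.13968782e+00, -1.04629811e-05,  2.77279340e+00]), 'force': array([-0.52849991,  0.03911133, -0.50386342]), 'torque': array([-0.03437705, -0.02323245,  0.03391623]), 'gripper_force': 0.0, 'width': 85.38420760908627}
[[399.1, 0.0, 276.7], [0.0, 399.1, 212.3], [0.0, 0.0, 1.0]] [1323. -480.  846.] [[0.52, 0.85, -0.01], [0.51, -0.32, -0.8], [-0.68, 0.41, -0.6]]
[[379.6, 0.0, 282.9], [0.0, 379.6, 209.4], [0.0, 0.0, 1.0]] [ 339.  -24. 1526.] [[0.02, -1.0, -0.01], [-0.99, -0.01, -0.13], [0.13, 0.01, -0.99]]
```

View pics/s0.png

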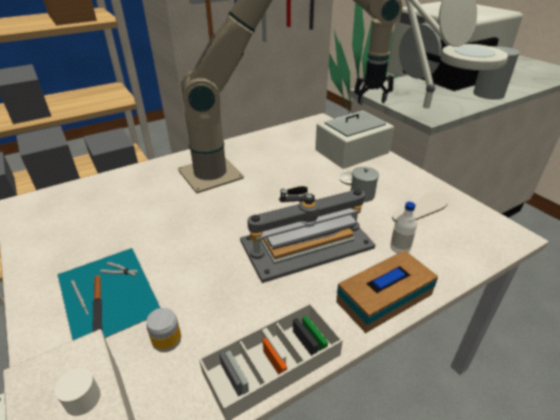

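View pics/t0.png

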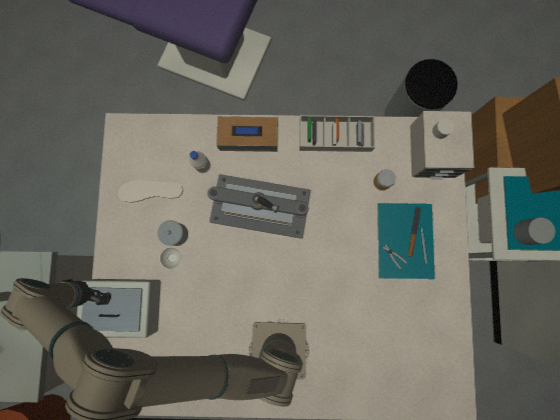

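The scene view shows the press with its crank near (305,200) and the grip pointing back-left at about (293,191). In the top view the crank is at (262,202). I'll enlarge both.

Run:
```python
from h import *
s=cv2.imread('pics/s0.png')[175:235,240:380];t=cv2.imread('pics/t0.png')[172:242,200:320]
s=cv2.resize(s,None,fx=5.5,fy=5.5,interpolation=cv2.INTER_CUBIC)[:290,:];t=cv2.resize(t,None,fx=5,fy=5,interpolation=cv2.INTER_CUBIC)[:300]
c=np.zeros((600,780,3),'uint8');c[:s.shape[0],:s.shape[1]]=s;c[300:300+t.shape[0],:t.shape[1]]=t
cv2.imwrite('pics/c0.png',c)
```

```text
(no output)
```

View pics/c0.png

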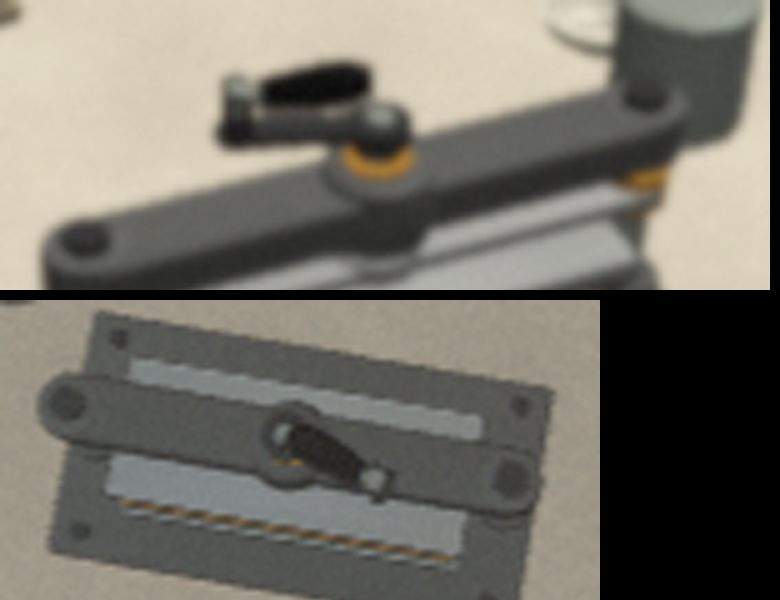

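The crop shows the hub dome at scene px (310,196.5) and top px (256,198.6). The hinge is at scene (283.6,191) and top (275.2,208), and the grip's free end lies over the hub.

```bash
cat >> h.py <<'E'
def ray(d,uv):
    K,R,t=[np.array(d[k],float) for k in('mtx','R','t')]
    v=R.T@np.linalg.solve(K,[uv[0],uv[1],1]);return -R.T@t,v/np.linalg.norm(v)
def tri(*obs):
    A=0;b=0;rs=[ray(*o) for o in obs]
    for c,v in rs:
        P=np.eye(3)-np.outer(v,v);A=A+P;b=b+P@c
    X=np.linalg.solve(A,b);return X.round(1),[round(float(np.linalg.norm((np.eye(3)-np.outer(v,v))@(X-c))),1) for c,v in rs]
def atz(d,uv,z):
    c,v=ray(d,uv);return (c+v*(z-c[2])/v[2]).round(1)
E
python3 - <<'E'
from h import *
a=np.load('pics/s0.npz');b=np.load('pics/t0.npz')
print('hinge',tri((a,(283.6,191)),(b,(275.2,208))), 'end',tri((a,(306.9,189.2)),(b,(258,198))),'hub',tri((a,(310,196.5)),(b,(256,198.6))))
n1=atz(b,(213.4,192.8),163);n2=atz(b,(302.4,207.6),163);print(n1,n2,(n1+n2)/2)
# nuts in scene
n3=atz(a,(240+645/5.5,175+92/5.5),163);n4=atz(a,(240+85/5.5,175+238/5.5),163);print(n3,n4,(n3+n4)/2)
E
```

```text
hinge (array([523.4,  20.1, 209.4]), [2.8, 2.8]) end (array([556.6,  79.5, 213.5]), [1.2, 1.2]) hub (array([559.2,  89.2, 186.1]), [1.7, 1.7])
[581.3 245.7 163. ] [531.4 -79.4 163. ] [556.35  83.15 163.  ]
[588.2 247.1 163. ] [539.6 -79.2 163. ] [563.9   83.95 163.  ]
```

Call:
{"name": "send_rows", "arguments": {
  "series": [
    {"dz": -5, "hand": 0},
    {"dz": -10, "dx": -2, "dy": -2, "az": 0.1, "hand": 0},
    {"dz": -12, "dx": -5, "dy": -4, "az": 0.2, "hand": 0},
    {"dz": -12, "dx": -9, "dy": -7, "az": 0.3, "hand": 0},
    {"dz": -12, "dx": -12, "dy": -10, "az": 0.4, "hand": 0},
    {"dz": -12, "dx": -15, "dy": -13, "az": 0.5, "hand": 0},
    {"dz": -12, "dx": -18, "dy": -16, "az": 0.6, "hand": 0},
    {"dz": -12, "dx": -21, "dy": -18, "az": 0.7, "hand": 0},
    {"dz": -12, "dx": -24, "dy": -20, "az": 0.8, "hand": 0},
    {"dz": -12, "dx": -24, "dy": -20, "az": 0.85, "hand": 0}
  ]
}}

```text
invalid input at $.series[0]: expected keys ax, ay, az, dx, dy, dz, hand
```

```bash
cat >> h.py <<'E'
from scipy.spatial.transform import Rotation as Ro
def to(p,yaw):
    "delta (cm, rad) in tool axes from the measured pose to TCP p, tool down with yaw"
    s=read_state();R=Ro.from_euler('xyz',s['tool_rot']);G=Ro.from_euler('xyz',[np.pi,0,yaw])
    print('at',s['eef_pos'].round(1),s['tool_rot'].round(3),'q',s['qpos'].round(2),'t',round(float(s['clock']),1),'F',s['force'].round(2))
    print('d cm',(R.inv().apply(np.array(p)-s['eef_pos'])/10).round(2),'a',(R.inv()*G).as_rotvec().round(3))
E
python3 -c "
from h import *
to((545,60,330),1.07)"
```

```text
at [234.1 605.7 208.5] [-3.14   0.     2.773] q [-1.27  0.63  0.04  1.52 -0.03  1.   -0.02] t 0.1 F [ 0.73 -0.65 -0.57]
d cm [-48.67 -39.72 -12.08] a [-1.000e-03  1.000e-03  1.703e+00]
```

All seven keys are needed in every row.

Call:
{"name": "send_rows", "arguments": {
  "series": [
    {"ax": 0, "ay": 0, "az": 0, "dx": 0, "dy": 0, "dz": -5, "hand": 0},
    {"ax": 0, "ay": 0, "az": 0.1, "dx": -2, "dy": -2, "dz": -10, "hand": 0},
    {"ax": 0, "ay": 0, "az": 0.2, "dx": -5, "dy": -4, "dz": -12, "hand": 0},
    {"ax": 0, "ay": 0, "az": 0.3, "dx": -9, "dy": -7, "dz": -12, "hand": 0},
    {"ax": 0, "ay": 0, "az": 0.4, "dx": -12, "dy": -10, "dz": -12, "hand": 0},
    {"ax": 0, "ay": 0, "az": 0.5, "dx": -15, "dy": -13, "dz": -12, "hand": 0},
    {"ax": 0, "ay": 0, "az": 0.6, "dx": -18, "dy": -16, "dz": -12, "hand": 0},
    {"ax": 0, "ay": 0, "az": 0.7, "dx": -21, "dy": -18, "dz": -12, "hand": 0},
    {"ax": 0, "ay": 0, "az": 0.8, "dx": -24, "dy": -20, "dz": -12, "hand": 0},
    {"ax": 0, "ay": 0, "az": 0.9, "dx": -26, "dy": -22, "dz": -12, "hand": 0}
  ]
}}

```text
clock: 1.1
eef_pos: [398.9, 305.1, 329.2]
tool_rot: [3.141, 0.001, 1.867]
force: [-0.3, 0.3, 0.0]
width: 85.5
gripper_force: 0.0
```

```bash
python3 -c "
from h import *
to((545,60,330),1.07)"
```

```text
at [398.9 305.1 329.2] [3.141e+00 1.000e-03 1.867e+00] q [-0.96  0.3   0.34  1.75 -0.11  1.11 -0.29] t 1.1 F [-0.25  0.3   0.01]
d cm [-27.71   6.83  -0.06] a [0.001 0.001 0.797]
```

Call:
{"name": "send_rows", "arguments": {
  "series": [
    {"ax": 0, "ay": 0, "az": 0.1, "dx": -4, "dy": 1, "dz": 0, "hand": 0},
    {"ax": 0, "ay": 0, "az": 0.2, "dx": -8, "dy": 2, "dz": 0, "hand": 0},
    {"ax": 0, "ay": 0, "az": 0.3, "dx": -12, "dy": 3, "dz": 0, "hand": 0},
    {"ax": 0, "ay": 0, "az": 0.4, "dx": -16, "dy": 4, "dz": 0, "hand": 0},
    {"ax": 0, "ay": 0, "az": 0.5, "dx": -20, "dy": 5, "dz": 0, "hand": 0},
    {"ax": 0, "ay": 0, "az": 0.6, "dx": -24, "dy": 6, "dz": 0, "hand": 0},
    {"ax": 0, "ay": 0, "az": 0.7, "dx": -26.5, "dy": 6.5, "dz": 0, "hand": 0},
    {"ax": 0, "ay": 0, "az": 0.8, "dx": -27.7, "dy": 6.8, "dz": 0, "hand": 0},
    {"ax": 0, "ay": 0, "az": 0.8, "dx": -27.7, "dy": 6.8, "dz": 0, "hand": 0},
    {"ax": 0, "ay": 0, "az": 0.8, "dx": -27.7, "dy": 6.8, "dz": 0, "hand": 0}
  ]
}}

```text
clock: 2.1
eef_pos: [544.3, 63.9, 328.8]
tool_rot: [-3.14, 0.0, 1.075]
force: [0.0, 0.5, 0.0]
width: 85.3
gripper_force: 0.0
```

```bash
python3 -c "
from h import *
d=shot('wrist','w1');to((545,60,330),1.07)
R=np.array(d['R']);print(-R.T@d['t'],R.round(2))"
```

```text
at [544.2  64.5 328.9] [-3.14  -0.     1.076] q [-0.57  0.41  0.6   1.64 -0.25  1.16 -0.41] t 2.1 F [-1.02  0.45 -0.6 ]
d cm [-0.36  0.28 -0.11] a [-0.001 -0.     0.006]
[581.80800442 135.22837972 493.14071095] [[ 0.88 -0.48 -0.  ]
 [-0.45 -0.84  0.31]
 [-0.15 -0.28 -0.95]]
```

View pics/w1.png

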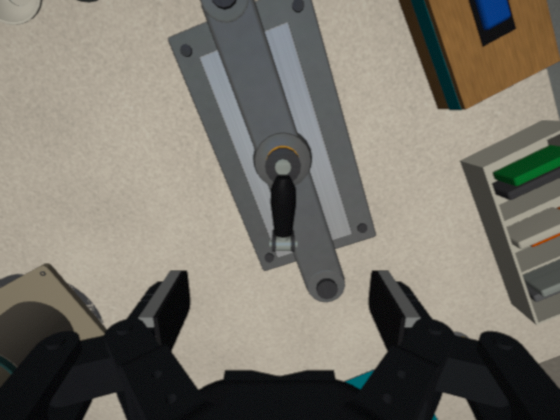

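The wrist view shows the hub boss centre at (283,166), the hinge pin at (284,241), the grip between them, and the near nut at (327,289).

Run:
```python
from h import *
w=np.load('pics/w1.npz');a=np.load('pics/s0.npz');b=np.load('pics/t0.npz')
print('hinge',tri((a,(283.6,191)),(b,(275.2,208)),(w,(284,241))),tri((a,(283.6,191)),(w,(284,241))),atz(w,(284,241),205))
print('hub',tri((a,(310,196.5)),(w,(283,166))),atz(w,(283,166),192))
n1=atz(w,(226,0),163);n2=atz(w,(327,289),163);print(n1,n2,(n1+n2)/2)
```

```text
hinge (array([524.2,  20.9, 208.3]), [2.3, 3.7, 2.2]) (array([525.9,  22.6, 209.9]), [0.7, 0.7]) [525.4  21.1 205. ]
hub (array([560.6,  87.4, 188.5]), [2.3, 2.3]) [559.3  86.3 192. ]
[583.1 240.4 163. ] [533.3 -76.2 163. ] [558.2  82.1 163. ]
```

```bash
python3 -c "
from h import *
to((544,56.5,194),1.08)"
```

```text
at [544.2  64.5 328.9] [-3.14  -0.     1.076] q [-0.57  0.41  0.6   1.64 -0.25  1.16 -0.41] t 2.1 F [-1.02  0.45 -0.6 ]
d cm [-0.71  0.38 13.49] a [-0.001 -0.    -0.004]
```

Call:
{"name": "send_rows", "arguments": {
  "series": [
    {"ax": 0, "ay": 0, "az": 0, "dx": -0.7, "dy": 0.4, "dz": 3, "hand": 0},
    {"ax": 0, "ay": 0, "az": 0, "dx": -0.7, "dy": 0.4, "dz": 6, "hand": 0},
    {"ax": 0, "ay": 0, "az": 0, "dx": -0.7, "dy": 0.4, "dz": 9, "hand": 0},
    {"ax": 0, "ay": 0, "az": 0, "dx": -0.7, "dy": 0.4, "dz": 11, "hand": 0.3},
    {"ax": 0, "ay": 0, "az": 0, "dx": -0.7, "dy": 0.4, "dz": 11, "hand": 0.3},
    {"ax": 0, "ay": 0, "az": 0, "dx": -0.7, "dy": 0.4, "dz": 11, "hand": 0.3}
  ]
}}

```text
clock: 2.75
eef_pos: [545.0, 56.0, 219.7]
tool_rot: [-3.141, -0.0, 1.075]
force: [0.1, 0.4, -0.4]
width: 59.4
gripper_force: 0.0
```

```bash
python3 -c "
from h import *
shot('wrist','w2');to((544,56.5,194),1.08);print(read_state()['width'])"
```

```text
at [545.6  55.8 220.4] [ 3.140e+00 -1.000e-03  1.074e+00] q [-0.51  0.52  0.54  1.8  -0.33  0.91 -0.32] t 2.8 F [0.48 0.41 0.64]
d cm [-0.02 -0.18  2.64] a [ 0.001 -0.001 -0.006]
59.84879234133601
```

View pics/w2.png

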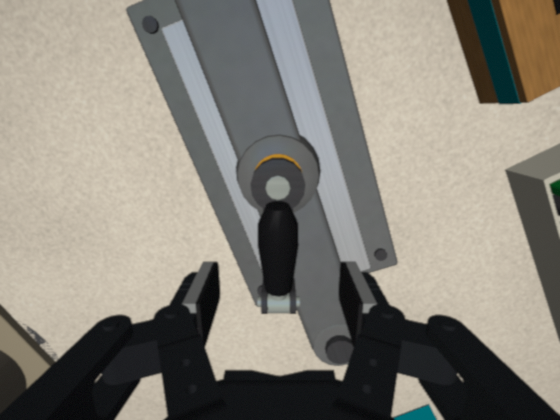

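The grip is centred between the fingers (column 278 against 279). The hub is at (277,187) and the pin at (278,303).

Run:
```python
from h import *
w=np.load('pics/w2.npz');v=np.load('pics/w1.npz');a=np.load('pics/s0.npz')
print(tri((v,(284,241)),(w,(278,303)),(a,(283.6,191))),tri((v,(283,166)),(w,(277,187)),(a,(310,196.5))),atz(w,(278,303),207),atz(w,(277,187),194))
```

```text
(array([525.4,  22.4, 210.2]), [1.2, 1.0, 0.3]) (array([559.7,  86.8, 188.8]), [1.3, 2.0, 3.3]) [523.3  19.8 207. ] [558.8  86.7 194. ]
```

Call:
{"name": "send_rows", "arguments": {
  "series": [
    {"ax": 0, "ay": 0, "az": 0, "dx": 0, "dy": -0.1, "dz": 1.5, "hand": 0.3},
    {"ax": 0, "ay": 0, "az": 0, "dx": 0, "dy": -0.1, "dz": 2.6, "hand": 0.3},
    {"ax": 0, "ay": 0, "az": 0, "dx": 0, "dy": -0.1, "dz": 2.6, "hand": 0.45},
    {"ax": 0, "ay": 0, "az": 0, "dx": 0, "dy": -0.1, "dz": 2.6, "hand": 0.6},
    {"ax": 0, "ay": 0, "az": 0, "dx": 0, "dy": -0.1, "dz": 2.6, "hand": 1},
    {"ax": 0, "ay": 0, "az": 0, "dx": 0, "dy": -0.1, "dz": 2.6, "hand": 1},
    {"ax": 0, "ay": 0, "az": 0, "dx": 0, "dy": -0.1, "dz": 2.6, "hand": 1}
  ]
}}

```text
clock: 3.5
eef_pos: [544.2, 55.9, 193.7]
tool_rot: [3.142, -0.001, 1.073]
force: [-0.9, 1.3, 2.6]
width: 16.3
gripper_force: 49.9
```

```bash
python3 -c "
from h import *
to((544,56.5,194),1.08);print(read_state()['width'],read_state()['gripper_force'])"
```

```text
at [544.2  55.9 193.7] [ 3.142e+00 -1.000e-03  1.073e+00] q [-0.5   0.55  0.53  1.84 -0.36  0.85 -0.3 ] t 3.5 F [-0.88  1.27  2.6 ]
d cm [ 0.04 -0.05 -0.03] a [ 0.    -0.001 -0.007]
16.306970856331464 49.92938638664782
```

Run:
```python
from h import *
shot('wrist','w3');shot('scene','s3');s=read_state();print(s['width'],s['gripper_force'],s['force'])
a=cv2.imread('pics/w3.png')[150:400,180:380];b=cv2.imread('pics/s3.png')[150:250,240:340]
c=np.zeros((500,800,3),'uint8');c[:,:400]=cv2.resize(a,(400,500));c[:400,400:]=cv2.resize(b,(400,400),interpolation=cv2.INTER_CUBIC);cv2.imwrite('pics/c3.png',c)
```

```text
16.16690185863909 49.98168620746583 [-0.53367183  1.0634279   2.22351347]
```

View pics/c3.png

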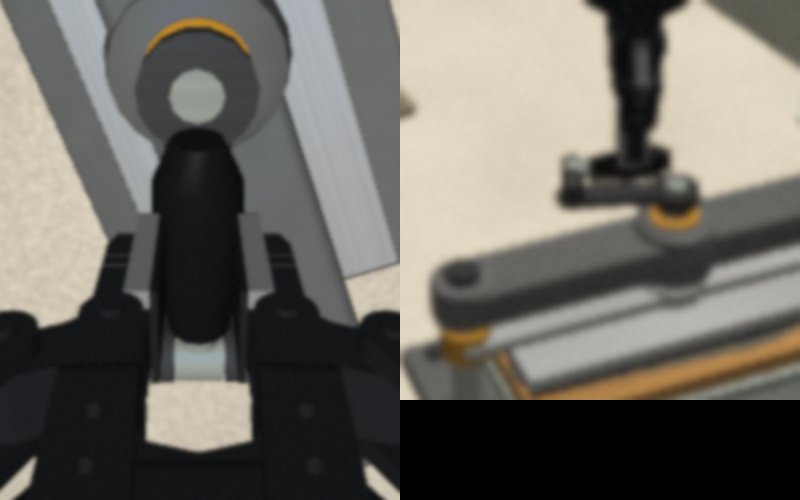

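The fingertips hold only the upper chord of the grip (16 mm wide). I'll open, go 10 mm lower and close again.

Call:
{"name": "send_rows", "arguments": {
  "series": [
    {"ax": 0, "ay": 0, "az": 0, "dx": 0, "dy": 0, "dz": 0, "hand": 0.5},
    {"ax": 0, "ay": 0, "az": 0, "dx": 0, "dy": 0, "dz": 0, "hand": 0.5},
    {"ax": 0, "ay": 0, "az": 0, "dx": 0, "dy": 0, "dz": 0.5, "hand": 0.5},
    {"ax": 0, "ay": 0, "az": 0, "dx": 0, "dy": 0, "dz": 1.0, "hand": 0.5},
    {"ax": 0, "ay": 0, "az": 0, "dx": 0, "dy": 0, "dz": 1.0, "hand": 0.7},
    {"ax": 0, "ay": 0, "az": 0, "dx": 0, "dy": 0, "dz": 1.0, "hand": 1},
    {"ax": 0, "ay": 0, "az": 0, "dx": 0, "dy": 0, "dz": 1.0, "hand": 1},
    {"ax": 0, "ay": 0, "az": 0, "dx": 0, "dy": 0, "dz": 1.0, "hand": 1}
  ]
}}

```text
clock: 4.4
eef_pos: [543.7, 55.4, 183.0]
tool_rot: [-3.141, 0.001, 1.073]
force: [-0.9, -0.5, -2.5]
width: 22.0
gripper_force: 58.9
```

Call:
{"name": "send_rows", "arguments": {
  "series": [
    {"ax": 0, "ay": 0, "az": 0, "dx": -0.03, "dy": 0, "dz": -0.47, "hand": 1},
    {"ax": 0, "ay": 0, "az": 0, "dx": -0.11, "dy": 0, "dz": -0.93, "hand": 1},
    {"ax": 0, "ay": 0, "az": 0, "dx": -0.25, "dy": 0, "dz": -1.38, "hand": 1},
    {"ax": 0, "ay": 0, "az": 0, "dx": -0.44, "dy": 0, "dz": -1.81, "hand": 1},
    {"ax": 0, "ay": 0, "az": 0, "dx": -0.69, "dy": 0, "dz": -2.22, "hand": 1},
    {"ax": 0, "ay": 0, "az": 0, "dx": -0.98, "dy": 0, "dz": -2.59, "hand": 1},
    {"ax": 0, "ay": 0, "az": 0, "dx": -1.31, "dy": 0, "dz": -2.93, "hand": 1}
  ]
}}

```text
clock: 5.1
eef_pos: [537.3, 43.6, 212.5]
tool_rot: [-3.141, 0.001, 1.072]
force: [0.8, -3.2, -16.2]
width: 21.2
gripper_force: 59.4
```

Run:
```python
from h import *
shot('scene','s4');s=read_state();R=Ro.from_euler('xyz',s['tool_rot'])
print(s['eef_pos'],'Ftool',R.inv().apply(s['force']),R.inv().apply(s['torque']),s['width'])
b=cv2.imread('pics/s4.png')[130:250,240:360]
cv2.imwrite('pics/c4.png',cv2.resize(b,(600,600),interpolation=cv2.INTER_CUBIC))
```

```text
[537.11735508  43.20573817 212.97988757] Ftool [-4.76465586  1.09671965 14.1115901 ] [-0.28704159 -0.76188349  0.00835876] 21.677165445747114
```

View pics/c4.png

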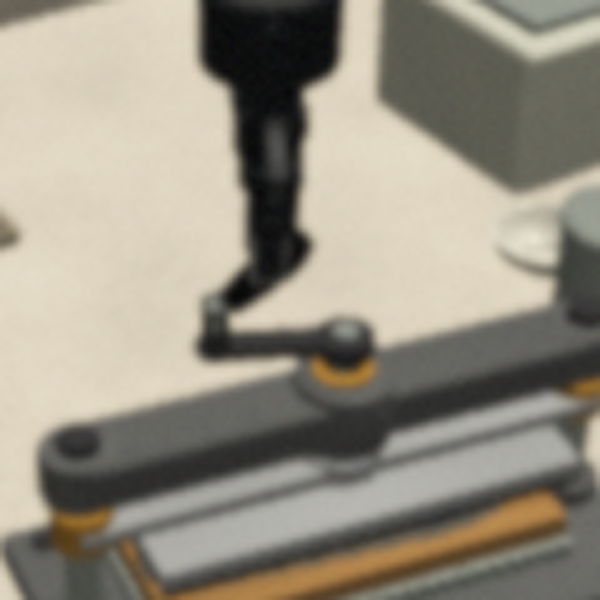

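The grip is at about 45° and pivoting between the pads. There is some tension along the grip, so I'll continue with a slightly smaller radius.

Call:
{"name": "send_rows", "arguments": {
  "series": [
    {"ax": 0, "ay": 0, "az": 0, "dx": -0.37, "dy": 0, "dz": -0.12, "hand": 1},
    {"ax": 0, "ay": 0, "az": 0, "dx": -0.77, "dy": 0, "dz": -0.35, "hand": 1},
    {"ax": 0, "ay": 0, "az": 0, "dx": -1.2, "dy": 0, "dz": -0.53, "hand": 1},
    {"ax": 0, "ay": 0, "az": 0, "dx": -1.65, "dy": 0, "dz": -0.67, "hand": 1},
    {"ax": 0, "ay": 0, "az": 0, "dx": -2.1, "dy": 0, "dz": -0.77, "hand": 1},
    {"ax": 0, "ay": 0, "az": 0, "dx": -2.34, "dy": 0, "dz": -0.77, "hand": 1}
  ]
}}

```text
clock: 5.75
eef_pos: [529.7, 28.5, 222.8]
tool_rot: [3.139, -0.01, 1.076]
force: [2.3, 10.9, 2.8]
width: 21.7
gripper_force: 61.8
```

```bash
cat >> h.py <<'E'
def st():
    s=read_state();R=Ro.from_euler('xyz',s['tool_rot'])
    print(s['clock'],s['eef_pos'].round(1),'Ftool',R.inv().apply(s['force']).round(1),R.inv().apply(s['torque']).round(2),'w',s['width'].__round__(1),s['qpos'].round(2));return s
E
python3 - <<'E'
from h import *
st();shot('scene','s5');st()
b=cv2.imread('pics/s5.png')[130:250,240:360]
cv2.imwrite('pics/c5.png',cv2.resize(b,(600,600),interpolation=cv2.INTER_CUBIC))
E
```

```text
5.75 [529.7  28.5 222.8] Ftool [10.7 -3.1 -2.7] [0.78 2.72 0.  ] w 21.7 [-0.47  0.49  0.55  1.85 -0.33  0.89 -0.26]
5.8 [529.6  28.3 223. ] Ftool [ 8.3 -2.9 -1.8] [ 0.63  2.32 -0.03] w 21.9 [-0.47  0.48  0.55  1.85 -0.33  0.89 -0.26]
```

View pics/c5.png

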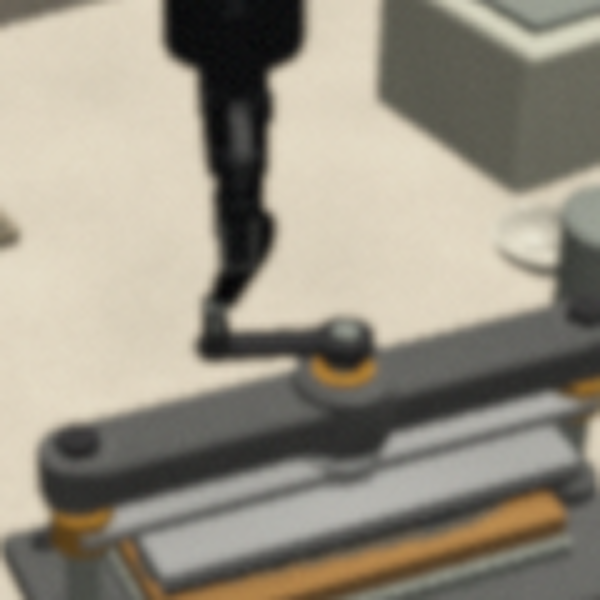

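The grip is at roughly 70° and still moving, and the arm lags under load. I'll continue outward in small steps.

Call:
{"name": "send_rows", "arguments": {
  "series": [
    {"ax": 0, "ay": 0, "az": 0, "dx": -0.2, "dy": 0, "dz": 0, "hand": 1},
    {"ax": 0, "ay": 0, "az": 0, "dx": -0.4, "dy": 0, "dz": -0.05, "hand": 1},
    {"ax": 0, "ay": 0, "az": 0, "dx": -0.6, "dy": 0, "dz": -0.05, "hand": 1},
    {"ax": 0, "ay": 0, "az": 0, "dx": -0.6, "dy": 0, "dz": -0.05, "hand": 1},
    {"ax": 0, "ay": 0, "az": 0, "dx": -0.6, "dy": 0, "dz": -0.05, "hand": 1}
  ]
}}

```text
clock: 6.3
eef_pos: [527.6, 24.2, 224.2]
tool_rot: [3.138, -0.012, 1.077]
force: [0.8, 10.8, 5.9]
width: 21.8
gripper_force: 62.6
```

```bash
python3 -c "
from h import *
st()"
```

```text
6.3 [527.6  24.2 224.2] Ftool [10.  -4.4 -5.8] [0.98 2.75 0.01] w 21.8 [-0.46  0.48  0.55  1.86 -0.33  0.89 -0.25]
```

Call:
{"name": "send_rows", "arguments": {
  "series": [
    {"ax": 0, "ay": 0, "az": 0, "dx": -0.2, "dy": 0.1, "dz": 0, "hand": 1},
    {"ax": 0, "ay": 0, "az": 0, "dx": -0.4, "dy": 0.1, "dz": 0, "hand": 1},
    {"ax": 0, "ay": 0, "az": 0, "dx": -0.6, "dy": 0.1, "dz": 0, "hand": 1},
    {"ax": 0, "ay": 0, "az": 0, "dx": -0.6, "dy": 0.1, "dz": 0, "hand": 1},
    {"ax": 0, "ay": 0, "az": 0, "dx": -0.6, "dy": 0.1, "dz": 0, "hand": 1}
  ]
}}

```text
clock: 6.8
eef_pos: [525.7, 19.5, 225.0]
tool_rot: [3.139, -0.014, 1.077]
force: [-1.4, 12.6, 12.2]
width: 21.5
gripper_force: 63.8
```

```bash
python3 -c "
from h import *
st()
shot('scene','s6');st()
b=cv2.imread('pics/s6.png')[130:250,240:360]
cv2.imwrite('pics/c6.png',cv2.resize(b,(600,600),interpolation=cv2.INTER_CUBIC))"
```

```text
6.8 [525.7  19.5 225. ] Ftool [ 10.6  -7.1 -12.1] [ 1.47  2.99 -0.1 ] w 21.5 [-0.46  0.47  0.55  1.86 -0.33  0.88 -0.24]
6.85 [525.7  19.4 225. ] Ftool [ 11.9  -7.6 -12.8] [ 1.48  3.02 -0.05] w 21.5 [-0.46  0.47  0.55  1.86 -0.33  0.88 -0.24]
```

View pics/c6.png

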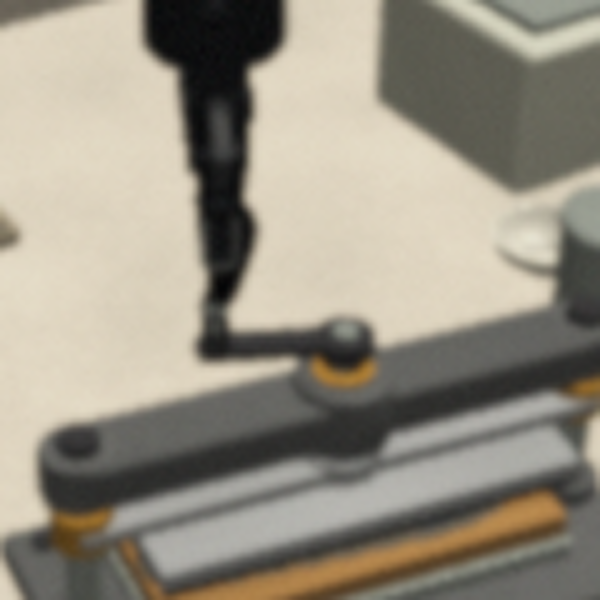

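The grip is about 80° up. I'll let go to relieve the stored side forces, then regrip a bit higher.

Call:
{"name": "send_rows", "arguments": {
  "series": [
    {"ax": 0, "ay": 0, "az": 0, "dx": 0, "dy": 0, "dz": 0, "hand": 0.5},
    {"ax": 0, "ay": 0, "az": 0, "dx": 0, "dy": 0, "dz": 0, "hand": 0.5},
    {"ax": 0, "ay": 0, "az": 0, "dx": 0, "dy": 0, "dz": 0, "hand": 0.5},
    {"ax": 0, "ay": 0, "az": 0, "dx": 0, "dy": 0, "dz": 0, "hand": 0.5}
  ]
}}

```text
clock: 7.25
eef_pos: [521.9, 11.7, 221.1]
tool_rot: [3.141, 0.0, 1.072]
force: [0.2, -0.0, -0.1]
width: 42.4
gripper_force: 0.0
```

```bash
python3 -c "
from h import *
st();shot('wrist','w7')"
```

```text
7.25 [521.9  11.7 221.1] Ftool [0.1 0.2 0.1] [ 0.   -0.02 -0.08] w 42.4 [-0.45  0.48  0.55  1.87 -0.32  0.88 -0.24]
```

View pics/w7.png

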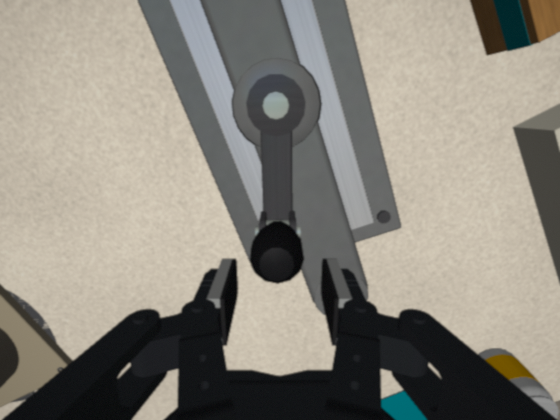

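The wrist view shows the grip nearly upright: free end at (277,262), arm end about (277,220), hub (276,104). It is centred between the open fingers.

Run:
```python
from h import *
w=np.load('pics/w7.npz');w2=np.load('pics/w2.npz');v=np.load('pics/w1.npz');a=np.load('pics/s6.npz')
K,R,t=w['mtx'],w['R'],w['t']
P=lambda X:(lambda c:(c[:2]/c[2]))(K@(R@X+t))
print(tri((v,(283,166)),(w2,(277,187)),(w,(275.5,104))))
for top in(183,187,190):
    hub=atz(w,(275.5,104),top+4);e=atz(w,(277,210),top);h=(e-hub)*[1,1,0];h/=np.linalg.norm(h)
    H=hub*[1,1,0]+75*h+[0,0,top+17]
    print(top,hub,H.round(1),np.degrees(np.arctan2(h[1],h[0])).round(1),[(f,P(H+72*(-h*np.cos(f)+np.array([0,0,np.sin(f)]))).round(0).tolist()) for f in(1.3,1.4,1.5,1.6,1.66)])
```

```text
(array([558.7,  85.9, 190.4]), [0.4, 0.4, 0.1])
183 [558.6  85.9 187. ] [523.5  19.6 200. ] -117.9 [(1.3, [275.0, 247.0]), (1.4, [276.0, 264.0]), (1.5, [276.0, 280.0]), (1.6, [276.0, 296.0]), (1.66, [276.0, 304.0])]
187 [558.7  85.8 191. ] [523.5  19.6 204. ] -118.0 [(1.3, [275.0, 251.0]), (1.4, [276.0, 269.0]), (1.5, [276.0, 286.0]), (1.6, [276.0, 301.0]), (1.66, [276.0, 310.0])]
190 [558.7  85.8 194. ] [523.5  19.6 207. ] -118.0 [(1.3, [275.0, 254.0]), (1.4, [276.0, 272.0]), (1.5, [276.0, 290.0]), (1.6, [276.0, 306.0]), (1.66, [276.0, 314.0])]
```

Call:
{"name": "send_rows", "arguments": {
  "series": [
    {"ax": 0, "ay": 0, "az": 0, "dx": 0.7, "dy": -0.1, "dz": -1.2, "hand": 0.5},
    {"ax": 0, "ay": 0, "az": 0, "dx": 1.6, "dy": -0.1, "dz": -1.2, "hand": 0.5},
    {"ax": 0, "ay": 0, "az": 0, "dx": 1.6, "dy": -0.1, "dz": -1.2, "hand": 0.5},
    {"ax": 0, "ay": 0, "az": 0, "dx": 1.6, "dy": -0.1, "dz": -1.2, "hand": 1},
    {"ax": 0, "ay": 0, "az": 0, "dx": 1.6, "dy": -0.1, "dz": -1.2, "hand": 1},
    {"ax": 0, "ay": 0, "az": 0, "dx": 1.6, "dy": -0.1, "dz": -1.2, "hand": 1},
    {"ax": 0, "ay": 0, "az": 0, "dx": 1.2, "dy": -0.1, "dz": -1.2, "hand": 1},
    {"ax": 0, "ay": 0, "az": 0, "dx": 0.8, "dy": -0.1, "dz": -1.2, "hand": 1},
    {"ax": 0, "ay": 0, "az": 0, "dx": 0.4, "dy": -0.1, "dz": -1.2, "hand": 1},
    {"ax": 0, "ay": 0, "az": 0, "dx": 0.2, "dy": -0.1, "dz": -1.2, "hand": 1}
  ]
}}

```text
clock: 8.3
eef_pos: [523.5, 16.8, 233.7]
tool_rot: [3.14, -0.005, 1.074]
force: [3.3, 5.8, 3.9]
width: 21.0
gripper_force: 58.7
```

```bash
cat >> h.py <<'E'
HUB=np.array([558.7,85.9])
def ob():
    "polar position of the TCP about the hub, force on the tool: radial(out), tangential(ccw), up"
    s=st();d=s['eef_pos'][:2]-HUB;r=np.hypot(*d);e=d/r;f=s['force']
    print('r',r.round(1),'ang',np.degrees(np.arctan2(d[1],d[0])).round(1),'Frad',(f[:2]@e).round(1),'Fccw',(f[1]*e[0]-f[0]*e[1]).round(1),'Fz',f[2].round(1))
E
python3 -c "
from h import *
ob()"
```

```text
8.3 [523.5  16.8 233.7] Ftool [ 6.7  0.1 -3.9] [0.1  1.9  0.02] w 21.0 [-0.46  0.46  0.56  1.85 -0.31  0.91 -0.26]
r 77.6 ang -117.0 Frad -6.7 Fccw 0.3 Fz 3.9
```

Call:
{"name": "send_rows", "arguments": {
  "series": [
    {"ax": 0, "ay": 0, "az": 0, "dx": -0.2, "dy": 0, "dz": 0, "hand": 1},
    {"ax": 0, "ay": 0, "az": 0, "dx": -0.4, "dy": 0, "dz": 0, "hand": 1},
    {"ax": 0, "ay": 0, "az": 0, "dx": -0.4, "dy": 0, "dz": 0, "hand": 1},
    {"ax": 0, "ay": 0, "az": 0, "dx": -0.4, "dy": 0, "dz": 0, "hand": 1}
  ]
}}

```text
clock: 8.7
eef_pos: [521.5, 13.1, 233.7]
tool_rot: [3.14, -0.004, 1.074]
force: [3.1, 5.4, 2.8]
width: 20.7
gripper_force: 58.6
```

```bash
python3 -c "
from h import *
ob()"
```

```text
8.7 [521.5  13.1 233.7] Ftool [ 6.3  0.1 -2.8] [0.07 1.51 0.02] w 20.7 [-0.46  0.46  0.56  1.86 -0.31  0.91 -0.25]
r 81.7 ang -117.1 Frad -6.2 Fccw 0.3 Fz 2.8
```

Call:
{"name": "send_rows", "arguments": {
  "series": [
    {"ax": 0, "ay": 0, "az": 0, "dx": -0.2, "dy": 0, "dz": 0, "hand": 1},
    {"ax": 0, "ay": 0, "az": 0, "dx": -0.4, "dy": 0, "dz": 0, "hand": 1},
    {"ax": 0, "ay": 0, "az": 0, "dx": -0.4, "dy": 0, "dz": 0, "hand": 1},
    {"ax": 0, "ay": 0, "az": 0, "dx": -0.4, "dy": 0, "dz": 0, "hand": 1}
  ]
}}

```text
clock: 9.1
eef_pos: [520.6, 11.5, 233.5]
tool_rot: [3.139, -0.007, 1.075]
force: [6.4, 7.9, 1.0]
width: 21.0
gripper_force: 58.9
```

```bash
python3 -c "
from h import *
ob()
w=np.load('pics/w7.npz')['pixels'];print(w[200:330:3,277].sum(1))
d=shot('wrist','w8');print(d['pixels'][200:400:4,277].sum(1))"
```

```text
9.1 [520.6  11.5 233.5] Ftool [10.   1.9 -1. ] [-0.11  2.48 -0.03] w 21.0 [-0.46  0.46  0.56  1.86 -0.31  0.9  -0.25]
r 83.6 ang -117.1 Frad -9.9 Fccw 2.1 Fz 1.0
[197 195 195 194 192 193 187 147  29  22  38  40  36  44  42  47 113 119
 114 106  97  89  87  85  73  75  65  55 514 569 582 550 562 569 569 568
 566 586 582 578 578 577 563 574]
[197 196 195 215 387 193  43  40  38  39  42  45  45  45  51  55  62  54
  57  57  62  65  63  70  61  59 514 585 584 582 581 577 569 573 585 568
 561 566 564 573 570 569 581 569 170  49  53  58  60  62]
```

```bash
cat >> h.py <<'E'
def fold(d,edge,top=185,ang=-118,hub=HUB):
    "fold angle from the image row of the outer edge of the grip in a wrist picture"
    K,R,t=[np.array(d[k],float) for k in('mtx','R','t')];h=np.array([np.cos(np.radians(ang)),np.sin(np.radians(ang)),0])
    H=np.append(hub,top+17)+75*h;fs=np.linspace(1.1,1.9,161);o=[]
    for f in fs:
        ax=-h*np.cos(f)+np.array([0,0,np.sin(f)]);n=h*np.sin(f)+np.array([0,0,np.cos(f)])
        p=[H+l*ax+r*n for l,r in((40,12),(50,12.5),(60,11.5),(67,9.5),(71,6))]
        o.append(max((K@(R@x+t))[1]/(K@(R@x+t))[2] for x in p))
    return np.interp(edge,o,fs).round(3)
E
python3 -c "
from h import *
for top in(182,185,188): print([fold(np.load('pics/%s.npz'%n),e,top) for n,e in(('w7',282.5),('w8',302.5))])"
```

```text
[np.float64(1.417), np.float64(1.741)]
[np.float64(1.391), np.float64(1.706)]
[np.float64(1.364), np.float64(1.67)]
```

The grip is at its stop: fold is about 1.67 and the stop force is rising. Next I back off the push slightly and wind on a circle about the hub, with a light outward bias. I track the commanded pose so each call can be planned in absolute terms.

```bash
cat >> h.py <<'E'
import json
def plan(a1,rho,n=8,c=HUB,dz=None):
    "tool-axis shifts (cm) from commanded pose along the clockwise circle to angle a1 (deg), radius rho"
    q=json.load(open('cmd.json'));p=np.array(q['p']);d=p[:2]-c;a0=np.degrees(np.arctan2(d[1],d[0]));r0=np.hypot(*d)
    while a0<a1: a0+=360
    Y=1.072;X=np.array([[np.cos(Y),np.sin(Y)],[np.sin(Y),-np.cos(Y)]]);L=[]
    for i in range(1,n+1):
        a=np.radians(a0+(a1-a0)*i/n);r=r0+(rho-r0)*min(1,i/3)
        w=np.array(c)+r*np.array([np.cos(a),np.sin(a)])-p[:2]
        L.append(np.append(X@w/10,(a0-a1)*i/n/360).round(2).tolist())
    print(L);l=np.array(L[-1])*10
    json.dump({'p':[*(p[:2]+X.T@l[:2]),p[2]-l[2]]},open('cmd.json','w'))
E
echo '{"p":[518.15,6.9,233.1]}'>cmd.json
python3 -c "
from h import *
plan(-157,86)"
```

```text
[[0.11, -0.77, 0.01], [0.28, -1.51, 0.03], [0.52, -2.23, 0.04], [0.72, -2.95, 0.06], [0.99, -3.65, 0.07], [1.32, -4.32, 0.08], [1.7, -4.96, 0.1], [2.14, -5.56, 0.11]]
```

Call:
{"name": "send_rows", "arguments": {
  "series": [
    {"ax": 0, "ay": 0, "az": 0, "dx": 0.11, "dy": -0.77, "dz": 0.01, "hand": 1},
    {"ax": 0, "ay": 0, "az": 0, "dx": 0.28, "dy": -1.51, "dz": 0.03, "hand": 1},
    {"ax": 0, "ay": 0, "az": 0, "dx": 0.52, "dy": -2.23, "dz": 0.04, "hand": 1},
    {"ax": 0, "ay": 0, "az": 0, "dx": 0.72, "dy": -2.95, "dz": 0.06, "hand": 1},
    {"ax": 0, "ay": 0, "az": 0, "dx": 0.99, "dy": -3.65, "dz": 0.07, "hand": 1},
    {"ax": 0, "ay": 0, "az": 0, "dx": 1.32, "dy": -4.32, "dz": 0.08, "hand": 1},
    {"ax": 0, "ay": 0, "az": 0, "dx": 1.7, "dy": -4.96, "dz": 0.1, "hand": 1},
    {"ax": 0, "ay": 0, "az": 0, "dx": 2.14, "dy": -5.56, "dz": 0.11, "hand": 1}
  ]
}}

```text
clock: 9.95
eef_pos: [484.5, 52.0, 232.7]
tool_rot: [3.131, -0.004, 1.072]
force: [10.4, -0.7, -6.3]
width: 20.9
gripper_force: 59.6
```

```bash
python3 -c "
from h import *
ob();plan(-187,86,6)"
```

```text
9.95 [484.5  52.  232.7] Ftool [4.3 9.4 6.4] [-2.71  1.08  0.12] w 20.9 [-0.58  0.41  0.57  1.95 -0.29  0.85 -0.35]
r 81.6 ang -155.4 Frad -9.2 Fccw 5.0 Fz -6.3
[[0.49, -0.57, 0.01], [1.03, -1.09, 0.03], [1.61, -1.56, 0.04], [2.23, -1.98, 0.06], [2.89, -2.35, 0.07], [3.57, -2.66, 0.08]]
```

```bash
echo "C2=np.array([557.1,82.8])" >> h.py
python3 - <<'E'
import numpy as np,json
from h import *
# restore cmd to the pose of the executed call
p=np.array([518.15,6.9]);Y=1.072;X=np.array([[np.cos(Y),np.sin(Y)],[np.sin(Y),-np.cos(Y)]])
p=p+X.T@np.array([21.4,-55.6]);json.dump({'p':[*p,232.0]},open('cmd.json','w'))
plan(-187,80.5,6,C2)
E
```

```text
[[0.53, -0.44, 0.01], [1.09, -0.84, 0.03], [1.68, -1.18, 0.04], [2.23, -1.55, 0.05], [2.82, -1.87, 0.07], [3.43, -2.14, 0.08]]
```

Call:
{"name": "send_rows", "arguments": {
  "series": [
    {"ax": 0, "ay": 0, "az": 0, "dx": 0.53, "dy": -0.44, "dz": 0.05, "hand": 1},
    {"ax": 0, "ay": 0, "az": 0, "dx": 1.09, "dy": -0.84, "dz": 0.13, "hand": 1},
    {"ax": 0, "ay": 0, "az": 0, "dx": 1.68, "dy": -1.18, "dz": 0.14, "hand": 1},
    {"ax": 0, "ay": 0, "az": 0, "dx": 2.23, "dy": -1.55, "dz": 0.15, "hand": 1},
    {"ax": 0, "ay": 0, "az": 0, "dx": 2.82, "dy": -1.87, "dz": 0.17, "hand": 1},
    {"ax": 0, "ay": 0, "az": 0, "dx": 3.43, "dy": -2.14, "dz": 0.18, "hand": 1}
  ]
}}

```text
clock: 10.55
eef_pos: [481.3, 90.6, 231.9]
tool_rot: [3.132, -0.002, 1.071]
force: [4.7, -4.9, 6.9]
width: 21.2
gripper_force: 60.7
```

```bash
python3 -c "
from h import *
ob();print(json.load(open('cmd.json')));plan(-217,80.5,6,C2)"
```

```text
10.55 [481.3  90.6 231.9] Ftool [-2.   6.6 -6.9] [-1.95 -0.35  0.03] w 21.2 [-0.65  0.41  0.57  1.94 -0.29  0.86 -0.43]
r 77.5 ang 176.5 Frad -5.0 Fccw 4.6 Fz 6.9
{'p': [477.17690317774304, 92.64785907994415, 231.2]}
[[8.5, 1.64, 0.18], [10.6, 10.04, 0.36], [3.88, 15.49, 0.54], [-3.9, 11.7, 0.72], [-3.76, 3.06, 0.9], [4.14, -0.47, 1.08]]
```

```bash
sed -i 's/    while a0<a1: a0+=360/    a0=a1+(a0-a1)%360/' h.py
echo '{"p":[477.18,92.65,231.2]}'>cmd.json
python3 -c "
from h import *
plan(-217,81,6,C2)"
```

```text
[[0.66, -0.24, 0.01], [1.34, -0.43, 0.03], [2.03, -0.56, 0.04], [2.74, -0.61, 0.06], [3.44, -0.6, 0.07], [4.14, -0.52, 0.08]]
```

Call:
{"name": "send_rows", "arguments": {
  "series": [
    {"ax": 0, "ay": 0, "az": 0, "dx": 0.66, "dy": -0.24, "dz": -0.04, "hand": 1},
    {"ax": 0, "ay": 0, "az": 0, "dx": 1.34, "dy": -0.43, "dz": -0.07, "hand": 1},
    {"ax": 0, "ay": 0, "az": 0, "dx": 2.03, "dy": -0.56, "dz": -0.06, "hand": 1},
    {"ax": 0, "ay": 0, "az": 0, "dx": 2.74, "dy": -0.61, "dz": -0.04, "hand": 1},
    {"ax": 0, "ay": 0, "az": 0, "dx": 3.44, "dy": -0.6, "dz": -0.03, "hand": 1},
    {"ax": 0, "ay": 0, "az": 0, "dx": 4.14, "dy": -0.52, "dz": -0.02, "hand": 1}
  ]
}}

```text
clock: 11.15
eef_pos: [495.3, 127.7, 231.1]
tool_rot: [3.134, 0.002, 1.07]
force: [3.0, -7.3, 3.3]
width: 21.0
gripper_force: 60.4
```

```bash
python3 -c "
from h import *
ob();plan(-247,82,6,C2)"
```

```text
11.15 [495.3 127.7 231.1] Ftool [-5.   6.1 -3.3] [-2.05 -1.05 -0.02] w 21.0 [-0.7   0.45  0.56  1.89 -0.3   0.88 -0.5 ]
r 75.9 ang 146.6 Frad -6.5 Fccw 4.5 Fz 3.3
[[0.7, 0.1, 0.01], [1.4, 0.26, 0.03], [2.08, 0.48, 0.04], [2.72, 0.8, 0.06], [3.33, 1.16, 0.07], [3.91, 1.59, 0.08]]
```

Call:
{"name": "send_rows", "arguments": {
  "series": [
    {"ax": 0, "ay": 0, "az": 0, "dx": 0.7, "dy": 0.1, "dz": 0.0, "hand": 1},
    {"ax": 0, "ay": 0, "az": 0, "dx": 1.4, "dy": 0.26, "dz": 0.0, "hand": 1},
    {"ax": 0, "ay": 0, "az": 0, "dx": 2.08, "dy": 0.48, "dz": 0.02, "hand": 1},
    {"ax": 0, "ay": 0, "az": 0, "dx": 2.72, "dy": 0.8, "dz": 0.04, "hand": 1},
    {"ax": 0, "ay": 0, "az": 0, "dx": 3.33, "dy": 1.16, "dz": 0.05, "hand": 1},
    {"ax": 0, "ay": 0, "az": 0, "dx": 3.91, "dy": 1.59, "dz": 0.06, "hand": 1}
  ]
}}

```text
clock: 11.75
eef_pos: [526.0, 153.4, 230.3]
tool_rot: [3.137, 0.005, 1.069]
force: [-0.5, -7.5, 6.3]
width: 21.3
gripper_force: 60.5
```

```bash
python3 -c "
from h import *
ob();plan(-277,81,6,C2)"
```

```text
11.75 [526.  153.4 230.3] Ftool [-6.8  3.2 -6.3] [-1.11 -1.67  0.01] w 21.3 [-0.7   0.51  0.55  1.79 -0.31  0.93 -0.52]
r 75.0 ang 115.9 Frad -6.6 Fccw 3.7 Fz 6.3
[[0.52, 0.49, 0.01], [0.99, 1.02, 0.03], [1.41, 1.59, 0.04], [1.81, 2.18, 0.06], [2.15, 2.8, 0.07], [2.44, 3.44, 0.08]]
```

Call:
{"name": "send_rows", "arguments": {
  "series": [
    {"ax": 0, "ay": 0, "az": 0, "dx": 0.52, "dy": 0.49, "dz": -0.03, "hand": 1},
    {"ax": 0, "ay": 0, "az": 0, "dx": 0.99, "dy": 1.02, "dz": -0.05, "hand": 1},
    {"ax": 0, "ay": 0, "az": 0, "dx": 1.41, "dy": 1.59, "dz": -0.04, "hand": 1},
    {"ax": 0, "ay": 0, "az": 0, "dx": 1.81, "dy": 2.18, "dz": -0.02, "hand": 1},
    {"ax": 0, "ay": 0, "az": 0, "dx": 2.15, "dy": 2.8, "dz": -0.01, "hand": 1},
    {"ax": 0, "ay": 0, "az": 0, "dx": 2.44, "dy": 3.44, "dz": 0.0, "hand": 1}
  ]
}}

```text
clock: 12.35
eef_pos: [565.1, 160.5, 229.5]
tool_rot: [-3.14, 0.005, 1.071]
force: [-4.3, -3.6, 4.6]
width: 20.8
gripper_force: 60.2
```

```bash
python3 -c "
from h import *
ob();plan(-307,81,6,C2)"
```

```text
12.35 [565.1 160.5 229.5] Ftool [-5.3 -2.  -4.5] [ 0.34 -1.15  0.05] w 20.8 [-0.66  0.57  0.54  1.68 -0.33  0.99 -0.51]
r 74.9 ang 85.1 Frad -4.0 Fccw 3.9 Fz 4.6
[[0.23, 0.67, 0.01], [0.4, 1.35, 0.03], [0.51, 2.05, 0.04], [0.57, 2.76, 0.06], [0.55, 3.46, 0.07], [0.48, 4.17, 0.08]]
```

Call:
{"name": "send_rows", "arguments": {
  "series": [
    {"ax": 0, "ay": 0, "az": 0, "dx": 0.23, "dy": 0.67, "dz": 0, "hand": 1},
    {"ax": 0, "ay": 0, "az": 0, "dx": 0.4, "dy": 1.35, "dz": 0, "hand": 1},
    {"ax": 0, "ay": 0, "az": 0, "dx": 0.51, "dy": 2.05, "dz": 0, "hand": 1},
    {"ax": 0, "ay": 0, "az": 0, "dx": 0.57, "dy": 2.76, "dz": 0.01, "hand": 1},
    {"ax": 0, "ay": 0, "az": 0, "dx": 0.55, "dy": 3.46, "dz": 0.02, "hand": 1},
    {"ax": 0, "ay": 0, "az": 0, "dx": 0.48, "dy": 4.17, "dz": 0.03, "hand": 1}
  ]
}}

```text
clock: 12.95
eef_pos: [603.2, 147.3, 228.6]
tool_rot: [-3.137, 0.003, 1.072]
force: [-5.6, 0.7, 3.7]
width: 20.8
gripper_force: 60.0
```

```bash
python3 -c "
from h import *
ob();plan(-337,81.5,6,C2)"
```

```text
12.95 [603.2 147.3 228.6] Ftool [-2.1 -5.2 -3.6] [ 1.27 -0.64  0.04] w 20.8 [-0.6   0.62  0.53  1.58 -0.35  1.04 -0.47]
r 75.9 ang 54.1 Frad -2.7 Fccw 4.9 Fz 3.7
[[-0.12, 0.7, 0.01], [-0.3, 1.38, 0.03], [-0.53, 2.05, 0.04], [-0.84, 2.69, 0.06], [-1.21, 3.3, 0.07], [-1.63, 3.87, 0.08]]
```

Call:
{"name": "send_rows", "arguments": {
  "series": [
    {"ax": 0, "ay": 0, "az": 0, "dx": -0.12, "dy": 0.7, "dz": 0, "hand": 1},
    {"ax": 0, "ay": 0, "az": 0, "dx": -0.3, "dy": 1.38, "dz": 0, "hand": 1},
    {"ax": 0, "ay": 0, "az": 0, "dx": -0.53, "dy": 2.05, "dz": 0, "hand": 1},
    {"ax": 0, "ay": 0, "az": 0, "dx": -0.83, "dy": 2.7, "dz": 0.01, "hand": 1},
    {"ax": 0, "ay": 0, "az": 0, "dx": -1.2, "dy": 3.31, "dz": 0.02, "hand": 1},
    {"ax": 0, "ay": 0, "az": 0, "dx": -1.63, "dy": 3.87, "dz": 0.03, "hand": 1}
  ]
}}

```text
clock: 13.55
eef_pos: [628.6, 116.3, 227.9]
tool_rot: [-3.134, 0.002, 1.073]
force: [-6.0, 3.6, 2.5]
width: 20.9
gripper_force: 60.2
```

```bash
python3 -c "
from h import *
ob();plan(-367,82,6,C2)"
```

```text
13.55 [628.6 116.3 227.9] Ftool [ 0.3 -7.  -2.5] [ 1.95 -0.15  0.08] w 20.9 [-0.52  0.65  0.52  1.53 -0.35  1.07 -0.42]
r 76.2 ang 23.5 Frad -4.0 Fccw 5.6 Fz 2.5
[[-0.45, 0.55, 0.01], [-0.95, 1.06, 0.03], [-1.49, 1.52, 0.04], [-2.09, 1.92, 0.06], [-2.71, 2.27, 0.07], [-3.37, 2.56, 0.08]]
```

Call:
{"name": "send_rows", "arguments": {
  "series": [
    {"ax": 0, "ay": 0, "az": 0, "dx": -0.45, "dy": 0.55, "dz": 0, "hand": 1},
    {"ax": 0, "ay": 0, "az": 0, "dx": -0.95, "dy": 1.06, "dz": 0, "hand": 1},
    {"ax": 0, "ay": 0, "az": 0, "dx": -1.49, "dy": 1.52, "dz": 0.01, "hand": 1},
    {"ax": 0, "ay": 0, "az": 0, "dx": -2.09, "dy": 1.92, "dz": 0.03, "hand": 1},
    {"ax": 0, "ay": 0, "az": 0, "dx": -2.71, "dy": 2.27, "dz": 0.04, "hand": 1},
    {"ax": 0, "ay": 0, "az": 0, "dx": -3.37, "dy": 2.56, "dz": 0.05, "hand": 1}
  ]
}}

```text
clock: 14.15
eef_pos: [634.5, 76.0, 227.1]
tool_rot: [-3.132, 0.0, 1.074]
force: [-5.8, 4.5, 2.1]
width: 20.9
gripper_force: 60.1
```

```bash
python3 -c "
from h import *
ob();plan(-387,82,4,C2)"
```

```text
14.15 [634.5  76.  227.1] Ftool [ 1.2 -7.2 -2. ] [ 2.15  0.44 -0.02] w 20.9 [-0.46  0.65  0.52  1.53 -0.35  1.07 -0.35]
r 76.5 ang -7.4 Frad -6.3 Fccw 3.7 Fz 2.1
[[-0.67, 0.24, 0.01], [-1.37, 0.41, 0.03], [-2.07, 0.53, 0.04], [-2.79, 0.58, 0.06]]
```

Call:
{"name": "send_rows", "arguments": {
  "series": [
    {"ax": 0, "ay": 0, "az": 0, "dx": -0.67, "dy": 0.24, "dz": 0, "hand": 1},
    {"ax": 0, "ay": 0, "az": 0, "dx": -1.37, "dy": 0.41, "dz": 0.01, "hand": 1},
    {"ax": 0, "ay": 0, "az": 0, "dx": -2.07, "dy": 0.53, "dz": 0.02, "hand": 1},
    {"ax": 0, "ay": 0, "az": 0, "dx": -2.79, "dy": 0.58, "dz": 0.04, "hand": 1}
  ]
}}

```text
clock: 14.55
eef_pos: [627.4, 50.9, 226.6]
tool_rot: [-3.133, -0.003, 1.075]
force: [-3.0, 7.5, -0.2]
width: 21.2
gripper_force: 59.8
```

```bash
python3 -c "
from h import *
ob();plan(-412,81,5,C2)"
```

```text
14.55 [627.4  50.9 226.6] Ftool [ 5.2 -6.2  0.3] [1.86 1.43 0.03] w 21.2 [-0.42  0.63  0.51  1.56 -0.35  1.05 -0.31]
r 77.1 ang -27.0 Frad -6.1 Fccw 5.3 Fz -0.2
[[-0.71, -0.05, 0.01], [-1.42, -0.15, 0.03], [-2.1, -0.32, 0.04], [-2.78, -0.52, 0.06], [-3.44, -0.77, 0.07]]
```

Call:
{"name": "send_rows", "arguments": {
  "series": [
    {"ax": 0, "ay": 0, "az": 0, "dx": -0.71, "dy": -0.05, "dz": 0.01, "hand": 1},
    {"ax": 0, "ay": 0, "az": 0, "dx": -1.42, "dy": -0.15, "dz": 0.03, "hand": 1},
    {"ax": 0, "ay": 0, "az": 0, "dx": -2.1, "dy": -0.32, "dz": 0.04, "hand": 1},
    {"ax": 0, "ay": 0, "az": 0, "dx": -2.78, "dy": -0.52, "dz": 0.06, "hand": 1},
    {"ax": 0, "ay": 0, "az": 0, "dx": -3.44, "dy": -0.77, "dz": 0.07, "hand": 1}
  ]
}}

```text
clock: 15.05
eef_pos: [607.5, 25.1, 226.1]
tool_rot: [-3.139, -0.006, 1.076]
force: [5.4, 9.5, -5.1]
width: 20.8
gripper_force: 58.9
```

```bash
python3 -c "
from h import *
ob();plan(-427,81,4,C2)"
```

```text
15.05 [607.5  25.1 226.1] Ftool [10.9  0.3  5.2] [0.29 2.38 0.03] w 20.8 [-0.4   0.6   0.52  1.63 -0.34  1.   -0.26]
r 77.9 ang -51.3 Frad -4.0 Fccw 10.2 Fz -5.1
[[-0.48, -0.23, 0.01], [-0.94, -0.48, 0.02], [-1.39, -0.77, 0.03], [-1.82, -1.08, 0.04]]
```

The tangential force rose from about 4.7 to 10.2 N, so the pad is bearing. One more small, slow step to confirm.

Call:
{"name": "send_rows", "arguments": {
  "series": [
    {"ax": 0, "ay": 0, "az": 0, "dx": -0.16, "dy": -0.08, "dz": 0.03, "hand": 1},
    {"ax": 0, "ay": 0, "az": 0, "dx": -0.32, "dy": -0.15, "dz": 0.06, "hand": 1},
    {"ax": 0, "ay": 0, "az": 0, "dx": -0.48, "dy": -0.23, "dz": 0.1, "hand": 1}
  ]
}}

```text
clock: 15.35
eef_pos: [604.2, 22.4, 225.9]
tool_rot: [-3.141, -0.008, 1.076]
force: [4.3, 9.9, -0.6]
width: 21.0
gripper_force: 59.7
```

```bash
python3 -c "
from h import *
ob()"
```

```text
15.35 [604.2  22.4 225.9] Ftool [10.7 -0.9  0.7] [0.4  2.52 0.01] w 21.0 [-0.4   0.59  0.52  1.64 -0.34  1.   -0.26]
r 78.1 ang -54.4 Frad -5.5 Fccw 9.2 Fz -0.6
```

Call:
{"name": "send_rows", "arguments": {
  "series": [
    {"ax": 0, "ay": 0, "az": 0, "dx": -0.16, "dy": -0.09, "dz": 0.0, "hand": 1},
    {"ax": 0, "ay": 0, "az": 0, "dx": -0.32, "dy": -0.18, "dz": 0.01, "hand": 1},
    {"ax": 0, "ay": 0, "az": 0, "dx": -0.48, "dy": -0.28, "dz": 0.01, "hand": 1}
  ]
}}

```text
clock: 15.65
eef_pos: [600.0, 19.4, 225.9]
tool_rot: [3.141, -0.008, 1.076]
force: [6.3, 9.0, -3.3]
width: 21.2
gripper_force: 59.4
```

```bash
python3 -c "
from h import *
ob()"
```

```text
15.65 [600.   19.4 225.9] Ftool [10.9  1.2  3.4] [0.04 2.57 0.01] w 21.2 [-0.39  0.58  0.52  1.66 -0.34  0.99 -0.25]
r 78.3 ang -58.1 Frad -4.4 Fccw 10.1 Fz -3.3
```

The force rises with angle to 10.1 N, which is inside the properly tight range. I'll relax most of the tangential load, open, and lift straight up.

Call:
{"name": "send_rows", "arguments": {
  "series": [
    {"ax": 0, "ay": 0, "az": 0, "dx": 0.18, "dy": 0.1, "dz": 0, "hand": 1},
    {"ax": 0, "ay": 0, "az": 0, "dx": 0.35, "dy": 0.2, "dz": 0, "hand": 1},
    {"ax": 0, "ay": 0, "az": 0, "dx": 0.35, "dy": 0.2, "dz": 0, "hand": 1},
    {"ax": 0, "ay": 0, "az": 0, "dx": 0.35, "dy": 0.2, "dz": 0, "hand": 0.45},
    {"ax": 0, "ay": 0, "az": 0, "dx": 0.35, "dy": 0.2, "dz": 0, "hand": 0.45},
    {"ax": 0, "ay": 0, "az": 0, "dx": 0.35, "dy": 0.2, "dz": 0, "hand": 0.45},
    {"ax": 0, "ay": 0, "az": 0, "dx": 0.35, "dy": 0.2, "dz": 0, "hand": 0.45}
  ]
}}

```text
clock: 16.35
eef_pos: [601.2, 15.1, 226.2]
tool_rot: [3.141, 0.001, 1.072]
force: [0.3, 0.1, 0.1]
width: 46.7
gripper_force: 0.0
```

```bash
python3 -c "
from h import *
ob();d=shot('wrist','w9');im=d['pixels'].sum(2)
K,R,t=[np.array(d[k],float) for k in('mtx','R','t')]
P=lambda X:(lambda c:(c[:2]/c[2]).round(0))(K@(R@np.array(X)+t))
for a in(-54,-57,-60):
  h=np.array([np.cos(np.radians(a)),np.sin(np.radians(a)),0]);H=np.append(HUB,196)+75*h
  print(a,[P(H+72*(-h*np.cos(f)+np.array([0,0,np.sin(f)]))).tolist() for f in(1.3,1.5,1.66)],P(H))
# dark blob near tip
lab=cv2.connectedComponentsWithStats((im<130).astype('uint8'))
for s,c in zip(lab[2],lab[3]):
  if 300<s[4]<60000: print(s,c.round())
"
```

```text
16.35 [601.2  15.1 226.2] Ftool [ 0.2  0.2 -0.1] [-0.04 -0.02 -0.01] w 46.7 [-0.39  0.59  0.52  1.65 -0.34  1.   -0.26]
r 82.5 ang -59.0 Frad 0.1 Fccw 0.3 Fz 0.1
-54 [[235.0, 257.0], [263.0, 272.0], [287.0, 281.0]] [276. 220.]
-57 [[232.0, 262.0], [260.0, 278.0], [282.0, 289.0]] [273. 225.]
-60 [[229.0, 267.0], [256.0, 284.0], [278.0, 296.0]] [270. 230.]
[157   0  54 121 510] [181.  54.]
[ 385    0   60   93 2154] [416.  44.]
[ 490  143   70   66 1628] [521. 174.]
[ 242  202   66  109 2792] [281. 240.]
[    2   260   555   160 38173] [279. 370.]
```

The grip blob's outer edges (307,310) match a fold of about 1.66. Now lift clear.

Call:
{"name": "send_rows", "arguments": {
  "series": [
    {"ax": 0, "ay": 0, "az": 0, "dx": 0, "dy": 0, "dz": -1.5, "hand": 0.45},
    {"ax": 0, "ay": 0, "az": 0, "dx": 0, "dy": 0, "dz": -3, "hand": 0.45},
    {"ax": 0, "ay": 0, "az": 0, "dx": 0, "dy": 0, "dz": -5, "hand": 0.45},
    {"ax": 0, "ay": 0, "az": 0, "dx": 0, "dy": 0, "dz": -8, "hand": 0.45},
    {"ax": 0, "ay": 0, "az": 0, "dx": 0, "dy": 0, "dz": -11, "hand": 0.45},
    {"ax": 0, "ay": 0, "az": 0, "dx": 0, "dy": 0, "dz": -12, "hand": 0.45},
    {"ax": 0, "ay": 0, "az": 0, "dx": 0, "dy": 0, "dz": -12, "hand": 0.45},
    {"ax": 0, "ay": 0, "az": 0, "dx": 0, "dy": 0, "dz": -12, "hand": 0.45}
  ]
}}

```text
clock: 17.2
eef_pos: [600.5, 16.0, 345.0]
tool_rot: [-3.14, 0.001, 1.073]
force: [0.6, -0.1, -0.3]
width: 47.0
gripper_force: 0.0
```

```bash
python3 -c "
from h import *
ob();d=shot('wrist','w10');im=d['pixels'].sum(2)
K,R,t=[np.array(d[k],float) for k in('mtx','R','t')]
P=lambda X:(lambda c:(c[:2]/c[2]).round(0))(K@(R@np.array(X)+t))
for a in(-57,-60):
  h=np.array([np.cos(np.radians(a)),np.sin(np.radians(a)),0]);H=np.append(HUB,196)+75*h
  print(a,[P(H+72*(-h*np.cos(f)+np.array([0,0,np.sin(f)]))).tolist() for f in(1.0,1.3,1.5,1.66)],P(H))
lab=cv2.connectedComponentsWithStats((im<100).astype('uint8'))
for s,c in zip(lab[2],lab[3]):
  if 200<s[4]<60000: print(s,c.round())
"
```

```text
17.2 [600.5  16.  345. ] Ftool [0.2 0.5 0.2] [-0.03  0.01 -0.  ] w 47.0 [-0.42  0.49  0.57  1.47 -0.27  1.26 -0.32]
r 81.4 ang -59.1 Frad 0.4 Fccw 0.4 Fz -0.3
-57 [[234.0, 180.0], [254.0, 193.0], [270.0, 202.0], [282.0, 209.0]] [276. 184.]
-60 [[233.0, 182.0], [253.0, 196.0], [268.0, 206.0], [280.0, 213.0]] [274. 188.]
[356   0  45  96 640] [377.  46.]
[407   0  41  33 521] [428.  17.]
[270 168  26  32 652] [283. 184.]
[    3   261   554   159 37914] [279. 370.]
```

```bash
python3 -c "
from h import *
im=np.load('pics/w10.npz')['pixels'].astype(int).sum(2)
print('cols',list(range(252,312,4)))
for r in range(150,232,4): print(r,im[r,252:312:4])
"
```

```text
cols [252, 256, 260, 264, 268, 272, 276, 280, 284, 288, 292, 296, 300, 304, 308]
150 [240 415 493 491 491 495 273 394 292 298 297 300 302 301 365]
154 [192 192 178 234 419 487 380 417 289 301 297 299 298 299 285]
158 [191 191 190 191 188 179 215 239 222 296 296 297 299 302 295]
162 [185 188 190 191 192 191 170 149 365 270 262 298 302 298 298]
166 [183 185 189 187 187 190 257 211 173 150 196 300 301 302 303]
170 [132 171 178 184 186 181  86  40  27 122 221 296 302 300 300]
174 [200 283 464 410 238 114  37  37  39  31 153 302 302 300 294]
178 [253 132 469 478 461  58  49  48  47  49  39 256 302 301 301]
182 [279 153 394 475 377  45  49  48  58  43  39 158 298 295 300]
186 [289 221 208 470 398  37  67  92  88  72  28 109 299 300 300]
190 [293 265 123 454 446  40  69  75  68  69  38 148 297 298 295]
194 [290 283 184 323 463 120  54  70  62  55  31 248 301 298 297]
198 [289 293 243 152 466 421 105  59  59  54 193 403 294 298 298]
202 [287 290 271 141 411 464 458 419 418 451 443 372 299 301 301]
206 [292 292 290 208 241 460 458 466 469 466 463 269 297 296 297]
210 [292 294 289 249 124 454 457 458 465 467 457 361 296 292 294]
214 [291 293 289 279 169 360 459 459 459 466 461 452 293 290 296]
218 [288 287 289 291 236 173 458 454 462 464 454 388 296 294 298]
222 [289 292 289 291 270 135 436 447 385 302 296 293 295 293 297]
226 [289 286 285 289 286 203 195 263 260 296 296 296 292 295 299]
230 [283 282 289 286 289 251 121 269 255 292 297 296 294 288 293]
```

```bash
python3 -c "
from h import *
d=get_image('wrist');np.savez('pics/w11.npz',**{k:np.array(d[k]) for k in('pixels','mtx','R','t')})
for n in('w7','w9','w10','w11'):
  d=np.load('pics/%s.npz'%n);K,R,t=d['mtx'],d['R'],d['t'];px=d['pixels'].astype(int)
  c=K@(R@np.append(HUB,183)+t);c=(c[:2]/c[2]);print(n,'hub pred',c.round(0),'cam',(-R.T@t).round(0))
  m=((px[...,0]-px[...,2])>70).astype('uint8');
  x,y=c.astype(int);x0=max(x-90,0);y0=max(y-60,0);s=m[y0:y+60,x0:x+90];yy,xx=np.nonzero(s);print('  brass',len(xx),(xx.mean()+x0).round(0) if len(xx) else 0,(yy.mean()+y0).round(0) if len(xx) else 0)
px=np.load('pics/w10.npz')['pixels'].astype(int).sum(2)
print(px[60:230:6,120:312:8])
"
```

```text
w7 hub pred [276. 104.] cam [559.  83. 385.]
  brass 0 0 0
w9 hub pred [175. 169.] cam [639.  87. 390.]
  brass 96 196.0 148.0
w10 hub pred [213. 148.] cam [638.  87. 509.]
  brass 3 228.0 136.0
w11 hub pred [213. 147.] cam [638.  87. 509.]
  brass 8 227.0 136.0
[[534 533 284 287 473 280 289 288 294 292 293 184 474 465 474 467 431 309
  303 307 463 547 535 543]
 [538 552 286 283 392 462 293 289 288 292 299 258 434 466 479 485 398 303
  302 304 282 530 537 533]
 [540 553 504 288 286 479 286 289 293 296 298 291 179 476 485 483 279 301
  306 302 304 536 537 547]
 [547 541 535 284 284 480 259 288 292 296 296 297 139 476 482 483 440 314
  303 303 301 533 543 544]
 [546 536 524 285 282 376 458 291 291 301 297 300 237 474 470 481 482 439
  303 307 306 483 530 551]
 [521 540 556 527 283 282 484 286 290 297 299 300 286 312 479 489 494 352
  304 304 302 300 551 557]
 [537 544 528 534 285 278 484 264 289 298 298 303 299 116 483 493 487 322
  297 308 307 295 533 547]
 [532 529 545 544 314 283 380 448 292 295 295 297 300 199 483 487 490 474
  347 308 297 298 548 551]
 [539 553 544 544 505 283 283
[... 1392 characters left out ...]
45 558 561 554 558 556 556 554 428 280 416 356 297 294 290 288 275
  411  42  63  63 184 296]
 [549 554 552 549 553 541 543 545 562 566 278 283 459 297 294 293 287 293
  152 421  59  54 403 298]
 [556 562 551 567 545 560 534 553 557 562 276 277 457 287 298 294 293 289
  180 464 465 464 333 301]
 [550 549 556 553 559 555 556 562 565 550 460 279 414 308 292 294 292 294
  249 454 458 467 361 292]
 [539 564 553 563 564 548 559 552 560 558 564 275 279 454 297 291 288 292
  286 262 456 465 460 295]
 [545 556 549 559 539 561 548 556 556 552 561 279 272 455 284 292 285 292
  291 135 447 302 293 293]
 [543 564 556 544 543 556 546 535 540 562 555 471 276 406 305 290 286 287
  288 235 269 292 294 291]]
```

```bash
python3 -c "
from h import *
for n,uv,z in(('w10',(282,188),266),('w10',(280,166),196),('w10',(280,164),183),('w10',(212,147),187)):
  X=atz(np.load('pics/%s.npz'%n),uv,z);d=X[:2]-HUB;print(n,z,X,'r',np.hypot(*d).round(1),'ang',np.degrees(np.arctan2(d[1],d[0])).round(1))
im=np.load('pics/w9.npz')['pixels'].astype(int).sum(2)
for r in range(190,330,7): print(r,im[r,228:324:6])
"
```

```text
w10 266 [610.8  32.6 266. ] r 74.5 ang -45.7
w10 196 [611.9  37.9 196. ] r 71.7 ang -42.1
w10 183 [611.8  37.7 183. ] r 71.7 ang -42.2
w10 187 [559.5  86.6 187. ] r 1.1 ang 41.2
190 [211 210 207 209 215 212 215 211 127 303 341 144 334 335 334 332]
197 [192 201 205 207 211 213 208 210 225 207 187 129 334 331 335 334]
204 [334 308 155 169 206 204 207 250  65  37  63 220 332 331 331 337]
211 [330 328 254 127 358 522 497  41  38  37  34  80 331 334 333 329]
218 [332 324 302 146 291 519 434  39  46  43  35  30 244 328 332 332]
225 [325 320 325 254 125 410  57  47  52  52  53  48  37 331 335 333]
232 [320 320 322 303 145 231  53  52  57  56  51  48  44 244 332 333]
239 [328 320 322 326 246 104  46  56  65  50  59  54  39  83 326 327]
246 [325 325 321 323 301 119  50  56  67  83  73  52  33  38 327 332]
253 [325 326 325 325 316 226  53  67  75  80  77  71  44  97 332 327]
260 [107 319 321 327 317 292  55  66  71  74  72  70  38 317 326 328]
267 [ 48 313 321 319 320 327 233  81  72  70  68  68 316 447 591 600]
274 [ 38 306 322 318 318 321 295 133 293 370 575 607 611 606 625 616]
281 [ 36 302 318 318 316 322 317 228 150 578 608 618 600 615 612 610]
288 [ 40 277 320 320 318 314 317 288 127 323 605 593 599 598 604 610]
295 [ 36 299 313 316 322 321 316 317 219 163 596 602 611 606 610 605]
302 [ 33 319 316 315 316 312 311 307 277 126 583 605 598 583 604 590]
309 [ 48 315 318 318 318 313 308 312 315 210 461 589 610 594 586 587]
316 [315 307 317 331 327 331 330 330 322 265 363 612 595 592 602 590]
323 [592 313 329 325 327 158 126 247 322 322 299 592 619 604 592 594]
```

The picture puts the crank at about -44°, while the tool angle before letting go suggested -56°. So the grip either slipped in the pads or sprang back, and the tightness has to be tested. I'll regrip with the pads facing along the winding direction.

```bash
python3 -c "
from h import *
to((611,34.5,345),-0.77)
X=atz(np.load('pics/w9.npz'),(283,250),266);print(X)"
```

```text
at [600.4  16.2 344.5] [-3.139e+00  1.000e-03  1.073e+00] q [-0.42  0.49  0.57  1.47 -0.27  1.26 -0.32] t 17.3 F [-0.16 -0.02 -1.2 ]
d cm [ 2.12  0.06 -0.06] a [-0.     0.003  1.843]
[612.   33.6 266. ]
```

Call:
{"name": "send_rows", "arguments": {
  "series": [
    {"ax": 0, "ay": 0, "az": -0.14, "dx": 0.5, "dy": 0, "dz": 0, "hand": 0.3},
    {"ax": 0, "ay": 0, "az": -0.28, "dx": 1, "dy": 0, "dz": 0, "hand": 0.3},
    {"ax": 0, "ay": 0, "az": -0.42, "dx": 1.5, "dy": 0, "dz": 0, "hand": 0.3},
    {"ax": 0, "ay": 0, "az": -0.56, "dx": 2.1, "dy": 0.05, "dz": 0, "hand": 0.3},
    {"ax": 0, "ay": 0, "az": -0.7, "dx": 2.1, "dy": 0.05, "dz": 0, "hand": 0.3},
    {"ax": 0, "ay": 0, "az": -0.84, "dx": 2.1, "dy": 0.05, "dz": 0, "hand": 0.3},
    {"ax": 0, "ay": 0, "az": -0.98, "dx": 2.1, "dy": 0.05, "dz": 0, "hand": 0.3},
    {"ax": 0, "ay": 0, "az": -1.12, "dx": 2.1, "dy": 0.05, "dz": 0, "hand": 0.3},
    {"ax": 0, "ay": 0, "az": -1.26, "dx": 2.1, "dy": 0.05, "dz": 0, "hand": 0.3},
    {"ax": 0, "ay": 0, "az": -1.3, "dx": 2.1, "dy": 0.05, "dz": 0, "hand": 0.3}
  ]
}}

```text
clock: 18.3
eef_pos: [611.0, 34.2, 344.7]
tool_rot: [-3.14, -0.002, 2.377]
force: [-0.0, -0.7, -0.0]
width: 59.9
gripper_force: 0.0
```

Call:
{"name": "send_rows", "arguments": {
  "series": [
    {"ax": 0, "ay": 0, "az": 0, "dx": 0, "dy": 0, "dz": 0, "hand": 0.3},
    {"ax": 0, "ay": 0, "az": 0, "dx": 0, "dy": 0, "dz": 0, "hand": 0.3}
  ]
}}

```text
clock: 18.5
eef_pos: [611.3, 34.1, 345.2]
tool_rot: [-3.14, -0.001, 2.371]
force: [0.2, 0.1, 0.2]
width: 60.0
gripper_force: 0.0
```

```bash
python3 -c "
from h import *
to((611,34.5,226),2.37)
d=shot('wrist','w12');K,R,t=[np.array(d[k],float) for k in('mtx','R','t')]
P=lambda X:(lambda c:(c[:2]/c[2]).round(0))(K@(R@np.array(X)+t))
h=np.array([.719,-.695,0]);H=np.append(HUB,200)+75*h
print('hub',P(np.append(HUB,187)),'hinge',P(H),[P(H+72*(-h*np.cos(f)+np.array([0,0,np.sin(f)]))).tolist() for f in(1.4,1.57,1.66)])
im=d['pixels'].astype(int).sum(2);lab=cv2.connectedComponentsWithStats((im<100).astype('uint8'))
for s,c in zip(lab[2],lab[3]):
  if 200<s[4]<60000: print(s,c.round())
print(im[140:280:6,240:316:5])
"
```

```text
at [611.3  34.1 345.2] [-3.140e+00 -1.000e-03  2.371e+00] q [-0.25  0.47  0.24  1.43 -0.11  1.26  0.8 ] t 18.5 F [0.19 0.05 0.16]
d cm [ 0.04  0.02 11.92] a [-0.001 -0.001  0.001]
hub [280. 116.] hinge [280. 193.] [[280.0, 201.0], [280.0, 216.0], [280.0, 223.0]]
[263 188  25  34 663] [275. 206.]
[403 200  78  65 506] [440. 229.]
[    0   263   560   157 35775] [285. 371.]
[[329 326 325 323 324 265 187 214 215 218 276 320 551 549 550 426]
 [327 333 328 330 329 330 197 213 213 216 547 547 556 497 333 334]
 [322 324 328 328 324 277 195 212 214 218 552 539 345 331 336 337]
 [318 318 322 283 465 543 195 213 214 221 394 330 333 333 330 329]
 [320 304 336 535 528 536 205 209 215 213 332 337 335 334 330 330]
 [269 516 524 532 531 531 203 211 211 217 331 334 333 332 345 602]
 [524 524 528 526 530 353 204 212 211 229 333 330 330 598 620 608]
 [525 522 523 417 329 282 181 208 208 135 322 591 614 613 623 623]
 [511 481 334 336 335 263 296  94 262 191 612 615 623 623 634 630]
 [342 339 336 332 331 250  38  43  42 159 573 623 620 622 615 612]
 [332 330 331 334 334  45  39  49  51  46 603 623 610 6
[... 183 characters left out ...]
 189 616 617 611 605 607 616]
 [605 580 607 595 606 602 609 518 568 617 608 605 605 610 609 611]
 [599 598 598 596 597 602 611 600 628 598 626 607 608 618 607 594]
 [606 602 600 587 614 609 623 618 602 608 602 618 606 598 612 607]
 [607 607 610 602 613 606 611 608 602 613 627 628 613 611 607 619]
 [605 615 621 603 615 609 610 606 607 613 608 618 615 621 612 620]
 [620 621 626 620 618 617 607 605 621 605 606 611 615 621 622 610]
 [616 616 612 615 615 618 611 614 619 623 618 618 610 625 617 603]
 [620 617 626 612 619 622 619 607 633 614 617 612 594 595 618 608]
 [619 615 623 625 621 628 630 611 611 609 619 620 618 596 544 610]
 [627 620 620 604 610 617 613 601 611 616 613 607 426 242 338 483]]
```

```bash
python3 -c "
from h import *
d=np.load('pics/w12.npz')
for top in(178,182,186):
  for a in(-44,-46): print(top,a,fold(d,222,top,a))
for n,e,a in(('w7',282.5,-118),('w8',302.5,-118)): print(n,[fold(np.load('pics/%s.npz'%n),e,t,a) for t in(178,182,186)])
print(atz(d,(276,210),262),atz(d,(278,175),182))
"
```

```text
178 -44 1.559
178 -46 1.56
182 -44 1.536
182 -46 1.537
186 -44 1.514
186 -46 1.514
w7 [np.float64(1.453), np.float64(1.417), np.float64(1.382)]
w8 [np.float64(1.791), np.float64(1.741), np.float64(1.694)]
[608.9  32.6 262. ] [600.4  42.7 182. ]
```

The fold looks like about 1.55, slightly off its stop, so I'll also push it out again. Descending and regripping.

Call:
{"name": "send_rows", "arguments": {
  "series": [
    {"ax": 0, "ay": 0, "az": 0, "dx": 0.1, "dy": -0.15, "dz": 4, "hand": 0.3},
    {"ax": 0, "ay": 0, "az": 0, "dx": 0.1, "dy": -0.15, "dz": 7, "hand": 0.3},
    {"ax": 0, "ay": 0, "az": 0, "dx": 0.1, "dy": -0.15, "dz": 10, "hand": 0.3},
    {"ax": 0, "ay": 0, "az": 0, "dx": 0.1, "dy": -0.15, "dz": 11.9, "hand": 0.3},
    {"ax": 0, "ay": 0, "az": 0, "dx": 0.1, "dy": -0.15, "dz": 11.9, "hand": 0.3},
    {"ax": 0, "ay": 0, "az": 0, "dx": 0.1, "dy": -0.15, "dz": 11.9, "hand": 0.3}
  ]
}}

```text
clock: 19.15
eef_pos: [610.2, 33.8, 227.4]
tool_rot: [-3.141, 0.0, 2.372]
force: [0.0, -0.5, 0.5]
width: 59.5
gripper_force: 0.0
```

```bash
python3 -c "
from h import *
ob()"
```

```text
19.15 [610.2  33.8 227.4] Ftool [-0.4 -0.3 -0.5] [-0.02 -0.01 -0.  ] w 59.5 [-0.24  0.56  0.22  1.61 -0.14  0.98  0.83]
r 73.2 ang -45.4 Frad 0.4 Fccw -0.3 Fz 0.5
```

Call:
{"name": "send_rows", "arguments": {
  "series": [
    {"ax": 0, "ay": 0, "az": 0, "dx": 0, "dy": 0, "dz": 0, "hand": 0.5},
    {"ax": 0, "ay": 0, "az": 0, "dx": 0, "dy": 0, "dz": 0, "hand": 1},
    {"ax": 0, "ay": 0, "az": 0, "dx": 0, "dy": 0, "dz": 0, "hand": 1},
    {"ax": 0, "ay": 0, "az": 0, "dx": 0, "dy": 0, "dz": 0, "hand": 1}
  ]
}}

```text
clock: 19.55
eef_pos: [610.9, 33.9, 228.7]
tool_rot: [3.139, 0.002, 2.373]
force: [-0.4, -0.1, 5.9]
width: 20.6
gripper_force: 58.6
```

```bash
python3 -c "
from h import *
ob()"
```

```text
19.55 [610.9  33.9 228.7] Ftool [ 0.2 -0.3 -5.9] [ 0.12  0.13 -0.02] w 20.6 [-0.24  0.56  0.22  1.61 -0.14  0.98  0.83]
r 73.7 ang -44.9 Frad -0.2 Fccw -0.3 Fz 5.9
```

The upward squeeze and 20.6 mm width say I'm holding above the belly. I'll regrip 9 mm lower, then push out 6 mm.

Call:
{"name": "send_rows", "arguments": {
  "series": [
    {"ax": 0, "ay": 0, "az": 0, "dx": 0, "dy": 0, "dz": 0, "hand": 0.5},
    {"ax": 0, "ay": 0, "az": 0, "dx": 0, "dy": 0, "dz": 0.4, "hand": 0.5},
    {"ax": 0, "ay": 0, "az": 0, "dx": 0, "dy": 0, "dz": 0.9, "hand": 0.5},
    {"ax": 0, "ay": 0, "az": 0, "dx": 0, "dy": 0, "dz": 0.9, "hand": 1},
    {"ax": 0, "ay": 0, "az": 0, "dx": 0, "dy": 0, "dz": 0.9, "hand": 1},
    {"ax": 0, "ay": 0, "az": 0, "dx": 0, "dy": 0, "dz": 0.9, "hand": 1},
    {"ax": 0, "ay": 0, "az": 0, "dx": 0, "dy": 0, "dz": 0.9, "hand": 1}
  ]
}}

```text
clock: 20.25
eef_pos: [609.9, 34.5, 217.7]
tool_rot: [3.141, -0.001, 2.373]
force: [1.9, 1.4, -4.7]
width: 22.0
gripper_force: 58.9
```

```bash
python3 -c "
from h import *
ob()"
```

```text
20.25 [609.9  34.5 217.7] Ftool [-0.4  2.4  4.7] [-0.54  0.05 -0.02] w 22.0 [-0.23  0.57  0.21  1.63 -0.14  0.96  0.83]
r 72.5 ang -45.1 Frad 0.4 Fccw 2.4 Fz -4.7
```

Call:
{"name": "send_rows", "arguments": {
  "series": [
    {"ax": 0, "ay": 0, "az": 0, "dx": -0.2, "dy": 0, "dz": 0, "hand": 1},
    {"ax": 0, "ay": 0, "az": 0, "dx": -0.4, "dy": 0, "dz": 0, "hand": 1},
    {"ax": 0, "ay": 0, "az": 0, "dx": -0.6, "dy": 0, "dz": 0, "hand": 1},
    {"ax": 0, "ay": 0, "az": 0, "dx": -0.6, "dy": 0, "dz": 0, "hand": 1}
  ]
}}

```text
clock: 20.65
eef_pos: [611.9, 32.6, 217.5]
tool_rot: [-3.141, -0.007, 2.374]
force: [-2.6, 6.7, -2.0]
width: 22.2
gripper_force: 59.3
```

```bash
python3 -c "
from h import *
ob()"
```

```text
20.65 [611.9  32.6 217.5] Ftool [6.5 3.  2.1] [-0.43  1.83  0.02] w 22.2 [-0.23  0.58  0.21  1.62 -0.14  0.97  0.84]
r 75.3 ang -45.1 Frad -6.6 Fccw 2.9 Fz -2.0
```

Call:
{"name": "send_rows", "arguments": {
  "series": [
    {"ax": 0, "ay": 0, "az": 0, "dx": -0.2, "dy": 0, "dz": 0, "hand": 1},
    {"ax": 0, "ay": 0, "az": 0, "dx": -0.4, "dy": 0, "dz": 0, "hand": 1},
    {"ax": 0, "ay": 0, "az": 0, "dx": -0.4, "dy": 0, "dz": 0, "hand": 1},
    {"ax": 0, "ay": 0, "az": 0, "dx": -0.4, "dy": 0, "dz": 0, "hand": 1}
  ]
}}

```text
clock: 21.05
eef_pos: [612.9, 31.6, 217.4]
tool_rot: [-3.14, -0.011, 2.375]
force: [-6.0, 9.4, 0.5]
width: 21.9
gripper_force: 59.6
```

```bash
python3 -c "
from h import *
ob()"
```

```text
21.05 [612.9  31.6 217.4] Ftool [10.8  2.7 -0.4] [-0.29  2.78 -0.04] w 21.9 [-0.22  0.58  0.21  1.61 -0.15  0.98  0.84]
r 76.8 ang -45.1 Frad -10.9 Fccw 2.5 Fz 0.5
```

Stop reached. Next, test the tightness clockwise while easing the outward push.

Call:
{"name": "send_rows", "arguments": {
  "series": [
    {"ax": 0, "ay": 0, "az": 0, "dx": 0.1, "dy": -0.1, "dz": 0, "hand": 1},
    {"ax": 0, "ay": 0, "az": 0, "dx": 0.2, "dy": -0.2, "dz": 0, "hand": 1},
    {"ax": 0, "ay": 0, "az": 0, "dx": 0.2, "dy": -0.3, "dz": 0, "hand": 1},
    {"ax": 0, "ay": 0, "az": 0, "dx": 0.2, "dy": -0.3, "dz": 0, "hand": 1}
  ]
}}

```text
clock: 21.45
eef_pos: [612.5, 31.5, 217.5]
tool_rot: [3.139, -0.007, 2.376]
force: [0.5, 9.3, -5.9]
width: 22.2
gripper_force: 59.1
```

```bash
python3 -c "
from h import *
ob()"
```

```text
21.45 [612.5  31.5 217.5] Ftool [6.  7.  5.9] [-1.53  1.87  0.  ] w 22.2 [-0.22  0.57  0.21  1.62 -0.15  0.97  0.84]
r 76.5 ang -45.3 Frad -6.2 Fccw 6.9 Fz -5.9
```

Call:
{"name": "send_rows", "arguments": {
  "series": [
    {"ax": 0, "ay": 0, "az": 0, "dx": 0, "dy": -0.1, "dz": 0, "hand": 1},
    {"ax": 0, "ay": 0, "az": 0, "dx": 0, "dy": -0.2, "dz": 0, "hand": 1},
    {"ax": 0, "ay": 0, "az": 0, "dx": 0, "dy": -0.2, "dz": 0, "hand": 1}
  ]
}}

```text
clock: 21.75
eef_pos: [611.5, 30.6, 217.5]
tool_rot: [3.138, -0.006, 2.376]
force: [0.9, 10.5, -5.4]
width: 22.2
gripper_force: 59.0
```

```bash
python3 -c "
from h import *
ob()"
```

```text
21.75 [611.5  30.6 217.5] Ftool [6.6 8.2 5.5] [-1.82  1.83 -0.07] w 22.2 [-0.22  0.57  0.21  1.62 -0.15  0.96  0.85]
r 76.5 ang -46.3 Frad -7.0 Fccw 7.9 Fz -5.4
```

It begins to turn at 7.9 N, the lower edge of tight. I'll wind a few degrees more.

Call:
{"name": "send_rows", "arguments": {
  "series": [
    {"ax": 0, "ay": 0, "az": 0, "dx": 0, "dy": -0.2, "dz": 0.02, "hand": 1},
    {"ax": 0, "ay": 0, "az": 0, "dx": 0.02, "dy": -0.4, "dz": 0.02, "hand": 1},
    {"ax": 0, "ay": 0, "az": 0, "dx": 0.04, "dy": -0.6, "dz": 0.02, "hand": 1},
    {"ax": 0, "ay": 0, "az": 0, "dx": 0.05, "dy": -0.8, "dz": 0.02, "hand": 1},
    {"ax": 0, "ay": 0, "az": 0, "dx": 0.05, "dy": -0.8, "dz": 0.02, "hand": 1}
  ]
}}

```text
clock: 22.25
eef_pos: [606.0, 25.7, 217.4]
tool_rot: [3.136, -0.006, 2.376]
force: [1.9, 11.4, -5.9]
width: 21.9
gripper_force: 59.1
```

```bash
python3 -c "
from h import *
ob()"
```

```text
22.25 [606.   25.7 217.4] Ftool [6.5 9.5 6. ] [-2.15  1.83 -0.09] w 21.9 [-0.21  0.56  0.21  1.64 -0.15  0.95  0.85]
r 76.6 ang -51.8 Frad -7.8 Fccw 8.5 Fz -5.9
```

Call:
{"name": "send_rows", "arguments": {
  "series": [
    {"ax": 0, "ay": 0, "az": 0, "dx": 0.05, "dy": -0.22, "dz": 0.02, "hand": 1},
    {"ax": 0, "ay": 0, "az": 0, "dx": 0.1, "dy": -0.44, "dz": 0.02, "hand": 1},
    {"ax": 0, "ay": 0, "az": 0, "dx": 0.15, "dy": -0.66, "dz": 0.03, "hand": 1},
    {"ax": 0, "ay": 0, "az": 0, "dx": 0.2, "dy": -0.88, "dz": 0.03, "hand": 1},
    {"ax": 0, "ay": 0, "az": 0, "dx": 0.2, "dy": -0.88, "dz": 0.03, "hand": 1}
  ]
}}

```text
clock: 22.75
eef_pos: [599.5, 20.9, 217.2]
tool_rot: [3.135, -0.005, 2.376]
force: [2.9, 12.3, -7.4]
width: 21.8
gripper_force: 59.2
```

```bash
python3 -c "
from h import *
ob()"
```

```text
22.75 [599.5  20.9 217.2] Ftool [ 6.4 10.8  7.5] [-2.73  1.56 -0.03] w 21.8 [-0.21  0.55  0.21  1.66 -0.15  0.94  0.86]
r 76.7 ang -57.9 Frad -8.8 Fccw 9.0 Fz -7.4
```

9.0 N in the tight range. Relax, open and lift.

Call:
{"name": "send_rows", "arguments": {
  "series": [
    {"ax": 0, "ay": 0, "az": 0, "dx": 0, "dy": 0.2, "dz": 0, "hand": 1},
    {"ax": 0, "ay": 0, "az": 0, "dx": 0, "dy": 0.45, "dz": 0, "hand": 1},
    {"ax": 0, "ay": 0, "az": 0, "dx": 0, "dy": 0.45, "dz": 0, "hand": 1}
  ]
}}

```text
clock: 23.05
eef_pos: [600.4, 21.5, 217.2]
tool_rot: [3.141, -0.006, 2.375]
force: [-2.2, 7.5, -2.8]
width: 22.1
gripper_force: 59.8
```

```bash
python3 -c "
from h import *
ob()"
```

```text
23.05 [600.4  21.5 217.2] Ftool [6.8 3.9 2.9] [-1.2   1.83 -0.05] w 22.1 [-0.21  0.56  0.21  1.65 -0.14  0.95  0.86]
r 76.7 ang -57.1 Frad -7.5 Fccw 2.3 Fz -2.8
```

Call:
{"name": "send_rows", "arguments": {
  "series": [
    {"ax": 0, "ay": 0, "az": 0, "dx": 0, "dy": 0, "dz": 0, "hand": 0.4},
    {"ax": 0, "ay": 0, "az": 0, "dx": 0, "dy": 0, "dz": 0, "hand": 0.4},
    {"ax": 0, "ay": 0, "az": 0, "dx": 0, "dy": 0, "dz": 0, "hand": 0.4},
    {"ax": 0, "ay": 0, "az": 0, "dx": 0, "dy": 0, "dz": -2, "hand": 0.4},
    {"ax": 0, "ay": 0, "az": 0, "dx": 0, "dy": 0, "dz": -5, "hand": 0.4},
    {"ax": 0, "ay": 0, "az": 0, "dx": 0, "dy": 0, "dz": -8, "hand": 0.4},
    {"ax": 0, "ay": 0, "az": 0, "dx": 0, "dy": 0, "dz": -11, "hand": 0.4},
    {"ax": 0, "ay": 0, "az": 0, "dx": 0, "dy": 0, "dz": -13, "hand": 0.4},
    {"ax": 0, "ay": 0, "az": 0, "dx": 0, "dy": 0, "dz": -13, "hand": 0.4},
    {"ax": 0, "ay": 0, "az": 0, "dx": 0, "dy": 0, "dz": -13, "hand": 0.4}
  ]
}}

```text
clock: 24.05
eef_pos: [601.8, 16.7, 347.7]
tool_rot: [-3.142, 0.001, 2.372]
force: [0.3, -0.3, 0.2]
width: 51.7
gripper_force: 0.0
```

```bash
python3 -c "
from h import *
ob()
d=shot('wrist','w13');K,R,t=[np.array(d[k],float) for k in('mtx','R','t')]
P=lambda X:(lambda c:(c[:2]/c[2]).round(0))(K@(R@np.array(X)+t))
print('hub',P(np.append(HUB,180)))
for a in(-48,-53,-58):
  h=np.array([np.cos(np.radians(a)),np.sin(np.radians(a)),0]);H=np.append(HUB,196)+75*h
  print(a,'hinge',P(H),[P(H+72*(-h*np.cos(f)+np.array([0,0,np.sin(f)]))).tolist() for f in(1.4,1.57,1.66)])
im=d['pixels'].astype(int).sum(2);lab=cv2.connectedComponentsWithStats((im<100).astype('uint8'))
for s,c in zip(lab[2],lab[3]):
  if 200<s[4]<60000: print(s,c.round())
"
```

```text
24.05 [601.8  16.7 347.7] Ftool [-0.4  0.  -0.2] [-0.04  0.03  0.01] w 51.7 [-0.23  0.45  0.24  1.46 -0.11  1.25  0.83]
r 81.5 ang -58.1 Frad 0.4 Fccw 0.1 Fz 0.2
hub [299. 110.]
-48 hinge [293. 186.] [[298.0, 192.0], [297.0, 207.0], [296.0, 214.0]]
-53 hinge [287. 185.] [[292.0, 192.0], [289.0, 206.0], [288.0, 213.0]]
-58 hinge [281. 184.] [[285.0, 190.0], [281.0, 205.0], [279.0, 212.0]]
[282 183  25  37 708] [294. 202.]
[415 195  78  66 517] [453. 225.]
[    0   262   559   158 36156] [285. 371.]
```

```bash
python3 -c "
from h import *
for n in('w12','w13'):
  d=np.load('pics/%s.npz'%n);im=d['pixels'].astype(int).sum(2);print(n)
  for r in list(range(96,136,5))+[140,150,160,170,178,184,190,200,210]: print(r,im[r,255:330:3])
"
```

```text
w12
96 [449 227 310 315 322 331 336 339 339 343 342 346 340 331 327 309 326 327
 327 324 328 330 334 333 333]
101 [235 297 308 318 314 243 218 218 221 219 221 246 324 343 336 330 313 324
 325 324 326 325 329 332 331]
106 [290 302 314 276 208 212 217 217 219 220 220 217 219 294 341 335 332 307
 329 331 331 331 330 326 293]
111 [295 305 302 207 204 208 320 487 493 492 362 216 215 218 326 334 327 299
 334 337 334 320 279 325 514]
116 [290 302 285 198 202 219 461 482 484 485 479 243 211 214 289 329 322 311
 328 310 263 413 532 547 544]
121 [287 301 300 202 199 203 330 481 486 485 386 213 212 210 315 321 317 277
 269 477 543 548 547 540 540]
126 [272 294 304 272 193 196 198 198 207 200 198 199 205 283 313 315 305 298
 551 547 549 539 545 542 550]
131 [309 272 282 291 295 196 196 197 201 200 197 229 304 305 303 299 269 544
 548 544 546 547 550 536 474]
140 [323 324 327 291 246 187 207 212 214 215 218 249 266 250 486 551 546 552
 553 536 426 341 336 339 334]
150 [330 329 327 317 266 191 209 211 214 215 220 482 549 553 549 473 340 334
 335 339 334 332 329 331 338]
160 [308 494 540 534 506 20
[... 1843 characters left out ...]
 205 214 209 216 214 282 332
 332 330 330 328 330 327 326]
170 [524 517 523 527 526 523 520 526 437 314 189 207 205 212 213 211 315 327
 328 330 323 508 617 604 599]
178 [519 521 512 523 469 341 328 330 329 167 165 229 232 219 204 113 240 511
 617 603 614 612 618 620 618]
184 [512 472 343 332 329 335 332 332 400 263 281 160  51  39 123 257 249 546
 611 623 621 615 629 618 621]
190 [331 332 333 326 331 330 329 326 325 178  45  33  34  39  45  46 238 570
 605 615 608 625 611 625 604]
200 [330 328 326 326 325 313 474 591 590 130  38  40  47  55  56  61  51 223
 594 620 608 618 606 618 592]
210 [327 423 581 604 603 598 604 611 591 162  42  57  73  78  76  82  65  68
 540 614 601 604 611 608 605]
```

```bash
python3 -c "
from h import *
d=np.load('pics/w13.npz')
for top in(176,179,182): print(top,fold(d,219.5,top,-46))
d=np.load('pics/w12.npz')
for top in(176,179,182): print(top,fold(d,221,top,-45.4))
# tip/hinge rows: actual hub row offset
"
```

```text
176 1.636
179 1.618
182 1.601
176 1.557
179 1.54
182 1.523
```

```bash
python3 -c "
from cell import *
print(finish_job())"
```

```text
the job is handed in; nothing more can be done
None
```

I handed the job in with the grip folded out (about 1.6 rad, estimated from the camera) and the crank wound until the pad bore. The last wind reached about 9 N, but by camera the crank springs back about 11° when let go, to where about 8 N starts it turning – the low edge of tight – and I did not check the board or bystanders; no verdict came back.

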